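# Pack the prototype kit: cards into the carrier, spacers into the funnel jar

## Task

Pack up the prototype kit: lift every circuit card out of the metal rack by its top bar and lower it fully home, upright, in a free slot of the plastic transit carrier, without dropping it. Take the scoop by its handle, tip it over the funnel so that all the spacers run into the jar (pick up any that go astray), and set the empty scoop back down level on the mat. Do not disturb the multimeter and the solder spool.

Things in the scene. Friction and masses are not known exactly. Their poses are not given: they have to be found in the camera images.
- rack: Fixed aluminium rack, no flares, that holds the cards at the start: base 212 (its x) by 100 mm (its y), 6 mm thick; five slots at x = -80, -40, 0, 40, 80 mm, 6 mm wide, running along its y. A card stands on the base, thickness along the rack's x, only the outer 10 mm of its side edges between ribs 40 mm tall above the base. Origin: centre of the underside, z up.
- carrier: Fixed black and grey plastic carrier, empty at the start: layout as the rack's, slots 7 mm wide at x = -80, -40, 0, 40, 80 mm, along its y; ribs 40 mm tall above the 6 mm base, with 45 degree lead-in flares on top (10 mm to either side, tips 55 mm above the bench), low end plates 34 mm tall. Origin: centre of the underside, z up.
- jar: Fixed funnel jar: narrow clear jar, 50 mm inside, 62 mm outside diameter, on a 100 mm square base, inner floor 8 mm above the bench; fixed on its mouth an aluminium funnel, 48 mm wide inside at the bottom (80 mm above the bench), 140 mm inside and 150 mm outside at the rim, 134 mm above the bench. Origin: on the common axis, at the underside, z up.
- mat: Fixed dark rubber bench mat, 170 mm (its x) by 240 mm (its y), 3 mm thick; the scoop stands on it. Origin: centre of the underside.
- scoop_grip (a point): Grip point of the loose steel scoop (0.16 kg) holding the spacers: mid-height of its black handle, 71 mm above the underside. x points to the pouring lip, z up. Handle: bar along x, from 45 mm behind to 25 mm ahead, 12 mm thick (y), 22 mm tall; take it across its 12 mm, upright or tilted fore and aft. Scoop: from 42 mm behind to 64 mm ahead, 60 mm wide, walls 36 mm tall, open in front.
- scoop_lip (a point): Middle of the scoop's pouring lip, 63 mm ahead of the grip point and 51 mm below it; axes as there. The floor rises to the lip at 30 degrees over the last 30 mm, so the scoop empties only when tipped nose-down well past 30 degrees (65 to 85 is sure).
- card0_mid (a point): Centre (half-way up) of a loose plug-in circuit card, 70 g, may be absent: green board 80 mm wide (its y), 66 mm tall (its z), 4 mm thick (its x), with a grey grip bar on its top edge, 58 mm wide, 10 mm thick, 24 mm tall. The card is 90 mm tall: the bar's middle is 33 mm above this point, the lower edge 45 mm below. Same front and back.
- card1_mid (a point): Centre (half-way up) of a loose plug-in circuit card, 70 g, may be absent: green board 80 mm wide (its y), 66 mm tall (its z), 4 mm thick (its x), with a grey grip bar on its top edge, 58 mm wide, 10 mm thick, 24 mm tall. The card is 90 mm tall: the bar's middle is 33 mm above this point, the lower edge 45 mm below. Same front and back.
- card2_mid (a point): Centre (half-way up) of a loose plug-in circuit card, 70 g, may be absent: green board 80 mm wide (its y), 66 mm tall (its z), 4 mm thick (its x), with a grey grip bar on its top edge, 58 mm wide, 10 mm thick, 24 mm tall. The card is 90 mm tall: the bar's middle is 33 mm above this point, the lower edge 45 mm below. Same front and back.
- card3_mid (a point): Centre (half-way up) of a loose plug-in circuit card, 70 g, may be absent: green board 80 mm wide (its y), 66 mm tall (its z), 4 mm thick (its x), with a grey grip bar on its top edge, 58 mm wide, 10 mm thick, 24 mm tall. The card is 90 mm tall: the bar's middle is 33 mm above this point, the lower edge 45 mm below. Same front and back.
- card4_mid (a point): Centre (half-way up) of a loose plug-in circuit card, 70 g, may be absent: green board 80 mm wide (its y), 66 mm tall (its z), 4 mm thick (its x), with a grey grip bar on its top edge, 58 mm wide, 10 mm thick, 24 mm tall. The card is 90 mm tall: the bar's middle is 33 mm above this point, the lower edge 45 mm below. Same front and back.
- seat0 (a point): Where the centre of a card lies when it is fully home in slot 0 of the carrier (51 mm above the carrier's underside). Axes as the carrier's.
- seat1 (a point): Where the centre of a card lies when it is fully home in slot 1 of the carrier (51 mm above the carrier's underside). Axes as the carrier's.
- seat2 (a point): Where the centre of a card lies when it is fully home in slot 2 of the carrier (51 mm above the carrier's underside). Axes as the carrier's.
- seat3 (a point): Where the centre of a card lies when it is fully home in slot 3 of the carrier (51 mm above the carrier's underside). Axes as the carrier's.
- seat4 (a point): Where the centre of a card lies when it is fully home in slot 4 of the carrier (51 mm above the carrier's underside). Axes as the carrier's.
- spacer0_mid (a point): Centre of a loose white nylon spacer that may be present: round, 13 mm in diameter, 12 mm tall (its z), 10 g.
- spacer1_mid (a point): Centre of a loose white nylon spacer that may be present: round, 13 mm in diameter, 12 mm tall (its z), 10 g.
- spacer2_mid (a point): Centre of a loose white nylon spacer that may be present: round, 13 mm in diameter, 12 mm tall (its z), 10 g.
- spacer3_mid (a point): Centre of a loose white nylon spacer that may be present: round, 13 mm in diameter, 12 mm tall (its z), 10 g.
- spacer4_mid (a point): Centre of a loose white nylon spacer that may be present: round, 13 mm in diameter, 12 mm tall (its z), 10 g.
- spacer5_mid (a point): Centre of a loose white nylon spacer that may be present: round, 13 mm in diameter, 12 mm tall (its z), 10 g.
- meter: Bystander: yellow handheld multimeter, 150 by 75 by 34 mm, lying on the bench. Origin: centre of the underside.
- spool: Bystander: grey solder spool, 56 mm in diameter, 46 mm tall, standing on the bench. Origin: centre of the underside.
There are look-alikes about, which are no part of the job. Leave any blue, pink or red look-alike of the part that bears card0_mid alone.

How it is judged:
On the way:
1. the scoop is tipped nose-down (more than 35 degrees) with its lip over the funnel's mouth (angle between scoop_grip's own z axis and vertical above 0.6 rad and horizontal distance between scoop_lip and jar below 0.075 m and height (world z) of scoop_lip above 0.09 m), for 0.2 s.
At the end, for the whole second after the job is handed in: Every spacer present is in the jar (within 27 mm of its axis, under 70 mm up); every card present is at rest with its centre within 8 mm of a carrier seat, tilted under 0.15 rad; the scoop stands at rest, level within 0.12 rad, on the mat, its grip point inside the outline (horizontal distance between each of spacer0_mid, spacer1_mid, spacer2_mid, spacer3_mid, spacer4_mid, spacer5_mid and jar below 0.027 m and z of each of spacer0_mid, spacer1_mid, spacer2_mid, spacer3_mid, spacer4_mid, spacer5_mid in the frame of jar below 0.07 m and (distance between card0_mid and seat0 below 0.008 m or distance between card0_mid and seat1 below 0.008 m or distance between card0_mid and seat2 below 0.008 m or distance between card0_mid and seat3 below 0.008 m or distance between card0_mid and seat4 below 0.008 m) and angle between each of card0_mid, card1_mid, card2_mid, card3_mid, card4_mid's own z axis and vertical below 0.15 rad and linear speed of each of card0, card1, card2, card3, card4, scoop below 0.03 m/s and (distance between card1_mid and seat0 below 0.008 m or distance between card1_mid and seat1 below 0.008 m or distance between card1_mid and seat2 below 0.008 m or distance between card1_mid and seat3 below 0.008 m or distance between card1_mid and seat4 below 0.008 m) and (distance between card2_mid and seat0 below 0.008 m or distance between card2_mid and seat1 below 0.008 m or distance between card2_mid and seat2 below 0.008 m or distance between card2_mid and seat3 below 0.008 m or distance between card2_mid and seat4 below 0.008 m) and (distance between card3_mid and seat0 below 0.008 m or distance between card3_mid and seat1 below 0.008 m or distance between card3_mid and seat2 below 0.008 m or distance between card3_mid and seat3 below 0.008 m or distance between card3_mid and seat4 below 0.008 m) and (distance between card4_mid and seat0 below 0.008 m or distance between card4_mid and seat1 below 0.008 m or distance between card4_mid and seat2 below 0.008 m or distance between card4_mid and seat3 below 0.008 m or distance between card4_mid and seat4 below 0.008 m) and x of scoop_grip in the frame of mat between -0.085 and 0.085 m and y of scoop_grip in the frame of mat between -0.12 and 0.12 m and height (world z) of scoop_grip below 0.08 m and angle between scoop_grip's own z axis and vertical below 0.12 rad); the robot touches nothing.
It fails at once if the multimeter or the solder spool was shoved more than 30 mm (distance of any of meter, spool from where it was at the start of the episode above 0.03 m).
It fails at once if a circuit card was dropped (falling free faster than 0.8 m/s) ((linear speed of card0 above 0.8 m/s and contact force between card0 and the fingers below 0.02 N) or (linear speed of card1 above 0.8 m/s and contact force between card1 and the fingers below 0.02 N) or (linear speed of card2 above 0.8 m/s and contact force between card2 and the fingers below 0.02 N) or (linear speed of card3 above 0.8 m/s and contact force between card3 and the fingers below 0.02 N) or (linear speed of card4 above 0.8 m/s and contact force between card4 and the fingers below 0.02 N)).
Of card0, card1, card2, card3, card4 only 3 to 5 are there at a start; the rules pass over those that are not, and their reading is None.
Of spacer0, spacer1, spacer2, spacer3, spacer4, spacer5 only 4 to 6 are there at a start; the rules pass over those that are not, and their reading is None.
At some moment in a run one of scoop may be knocked a few centimetres aside while the robot is not near it.
It also fails if it takes over 210 s, if anything falls off the work surface, if the arm or the gripper's body presses on something with over 40 N, if the wrist force passes 120 N, or if a joint passes its speed limit or range.

## Robot

A 7-joint arm with a two-finger parallel gripper is mounted at the origin on the work surface. World frame = base frame: x ahead of the robot, y to its left, z up, the work surface at z = 0. Lengths are in m, angles in rad, forces in N, time in s.
With the tool pointing down it reaches from about 0.4 to 0.85 m from the base axis. Payload 4.5 kg.
Tool frame: the origin (TCP) lies between the finger pads; the fingertips stand 14 mm ahead of it and the grasp point (between the pads) lies 5 mm behind it; z points along the fingers, y is the direction in which the jaws open and shut (so a half turn about z gives the same grasp; the last joint's range is limited). The gripper opens to 88 mm and grips with 3 to 60 N. Pads are 18 mm wide; open, the fingers measure 123 mm over their backs; the gripper's body (75 mm by 187 mm) begins 45 mm behind the grasp point.
Start: joints at [1.139, 0.689, -0.195, 1.565, 0.157, 0.902, -0.215], TCP at [0.281, -0.558, 0.226] pointing down, gripper open.
Joint ranges: [-3.01, 3.01], [-0.46, 2.08], [-1.47, 1.51], [0.13, 2.56], [-1, 4.14], [0.04, 2.09], [-2.66, 2.66]. Speed limits (rad/s): [2.57, 2.57, 3.14, 3.14, 3.14, 3.14, 3.14].

## Interface

Orientations are given as a rotation vector (axis times angle).
In Python, from plant import readout, vision, hand_in gives the robot as it stands.
- The arm moves only by the tool apply_moves, never from a script. Its argument "commands" is one flat list of numbers, 4 for each row, row after row: the shift along the world's x, y, z normalised to -1 to 1, where 1 is 10 cm, then the turn about the world's z normalised to -1 to 1, where 1 is 90 degrees. In form: [dx, dy, dz, twist, dx, dy, dz, twist, ...]. A call has 1 to 12 rows; each row is the pose to reach, as a shift and turn from the pose commanded when the call began; what a row does not reach only later rows make up. A row lasts 1/12 s, in which the tool goes at most 41.7 mm and 7.16 degrees, less where a joint would pass 70% of its speed; a pose out of reach is approached as far as the arm can. A call with a number of a shift or a turn outside -1 to 1 is refused whole. A call with a gripper value outside its range is refused whole. "claw" is the closure, from -1 (fully open) to 1 (shut), set as the call begins (left out, the last holds). The fingers move at their own pace and stop on an object; "force" is the grip in N (left out, the last holds). Time passes only in rows, so rows that repeat a pose let the fingers close. It gives the time, the measured TCP pose, the force and the opening at its end, in the units of the state.
- readout.observe(): the state, without advancing time (a new reading comes with each control period).
- vision.get_image(name): name is "scene" or "top" or "wrist"; returns a dict with "frame" (420x560x3 uint8, red, green, blue), "z_map" (420x560 float32, m along the optical axis (not along the pixel's ray), 0 where there is no reading), "fx", "fy", "cx", "cy" (pixels), "R" (3x3) and "t" (3): a world point X has camera coordinates R X + t. Camera axes: x right, y down, z forward; pixel columns grow to the right and rows downward; lengths in m; the calibration is good to about 2 mm. A picture is of the moment at which its call begins.
- hand_in(): hands the job in, once; it reports no verdict.
Trained networks look in the newest picture that a camera, given by its name, has taken for a name from the list of things; names that differ only in an ending like _2 or _b are one class to them, and where a whole thing is asked for, a point or a joint stands for the part that bears it (a point fixed in the world has none). Each returns a list of dicts, best first, with "p" (0 to 1); they miss things now and then, are a little off and sometimes report something else, mostly with a low value. They report only what shows in the picture. A call takes as long as a camera call. They do not tell look-alikes from the thing itself.
- vision.look_for(camera, name): "at" ([row, column] as shares, 0 to 1, of the picture: columns of its width, rows of its height, amid what is visible of it).
- vision.silhouettes(camera, name): "region" (420x560 bool, what is visible of it) and "at" ([row, column] as shares, 0 to 1, of the picture: columns of its width, rows of its height, amid what is visible of it).
The state is a dict: "t": time; "joints": joint angles; "dq": joint speeds; "tau": joint torques, N m; "ee_pos": TCP position; "ee_rot": TCP orientation; "wrist_force": force on the tool from outside, world axes, zero at the start; "ft_torque": the same for the moment, N m; "finger_gap": finger opening in m.
Only numpy, scipy, OpenCV 4.12 (cv2) and the standard library are available. Lean on these libraries where they do the work, as an engineer would, in place of code of your own. Each camera call takes 0.05 s, during which the arm holds its last target. There are 200 camera calls.

## Working session

There is one attempt and no reset: what is moved stays moved. The work goes in short steps, Python scripts to look and compute and a tool call to move; the robot and the scene stay as the last step left them, time stands still between calls to the robot, and variables do not carry over. Pictures are saved under pics/ and viewed, about 12 in all and at most 16, crops included, and the job is handed in when it is done.

Besides the shell and the picture viewer there is one more tool, called as name(argument=value, ...) on one line, values as JSON. apply_moves: Moves the arm, as the interface text tells. Scaled input: -1 to 1 covers 10 cm each way for a shift and 90 degrees each way for a turn. Its arguments: {"type":"object","properties":{"commands":{"type":"array"},"claw":{"type":"number"},"force":{"type":"number"}},"required":["commands"]}

```bash
mkdir -p pics
cat > h.py <<'E'
import numpy as np, cv2
from plant import readout, vision, hand_in
def im(c):
    return vision.get_image(c)
def world(d,r,c,z=None):
    z=d["z_map"][int(round(r)),int(round(c))] if z is None else z
    p=np.array([(c-d["cx"])/d["fx"]*z,(r-d["cy"])/d["fy"]*z,z]); return d["R"].T@(p-d["t"])
def cloud(d):
    h,w=d["z_map"].shape; v,u=np.mgrid[:h,:w]; z=d["z_map"]
    p=np.stack([(u-d["cx"])/d["fx"]*z,(v-d["cy"])/d["fy"]*z,z],-1)
    P=(p-d["t"])@d["R"]; P[z==0]=np.nan; return P
def save(n,a,s=1):
    cv2.imwrite(f"pics/{n}.png",cv2.resize(a,None,fx=s,fy=s,interpolation=cv2.INTER_CUBIC)[:,:,::-1])
E
python3 - <<'E'
from h import *
print(readout.observe())
ds={c:im(c) for c in("top","scene")}
for c,d in ds.items():
    save(c+"0",d["frame"],1.42); P=cloud(d); np.save(c+".npy",P)
    print(c,d["fx"],"cam at",(-d["R"].T@d["t"]).round(3))
    for n in ["rack","carrier","jar","mat","scoop_grip","scoop_lip","card0_mid","spacer0_mid","meter","spool"]:
        L=vision.look_for(c,n)
        for x in L[:8]:
            r,q=x["at"][0]*420,x["at"][1]*560
            w=P[min(int(r),419),min(int(q),559)]
            print(n,round(x["p"],2),(round(r),round(q)),w.round(3))
E
```

```text
{'t': 0.0, 'joints': array([ 1.13882275,  0.68997258, -0.19448485,  1.56633798,  0.15728204,
        0.90252448, -0.21509391]), 'dq': array([ 0.0008885 , -0.00014841,  0.00041286,  0.00027816,  0.0008562 ,
        0.00037458,  0.00036853]), 'tau': array([-1.03833827e-03, -5.27553821e+01, -1.26677368e+00, -1.53426522e+01,
       -5.25224023e-02,  6.70815672e-03,  1.45218655e-04]), 'ee_pos': array([ 0.28034046, -0.55785851,  0.22501806]), 'ee_rot': array([-3.05504434e+00, -7.24717991e-01,  8.89666991e-04]), 'wrist_force': array([-0.23688745, -0.81167934,  0.78698781]), 'ft_torque': array([ 0.00673926,  0.00414253, -0.02869282]), 'finger_gap': 0.08796794568034977}
top 405.60115090290776 cam at [ 0.377 -0.046  1.144]
rack 0.7 (188, 370) [ 0.548 -0.274  0.005]
carrier 0.91 (190, 171) [0.54  0.292 0.007]
jar 0.85 (145, 262) [0.666 0.034 0.015]
mat 0.58 (223, 257) [0.447 0.046 0.004]
scoop_grip 0.7 (219, 271) [0.453 0.    0.086]
scoop_lip 0.63 (221, 275) [ 0.451 -0.007  0.004]
scoop_lip 0.63 (294, 123) [0.249 0.404 0.037]
card0_mid 0.86 (235, 454) [ 0.413 -0.474  0.076]
card0_mid 0.78 (190,
[... 305 characters left out ...]
2 0.977]
rack 0.89 (233, 178) [ 0.597 -0.272  0.013]
carrier 0.56 (267, 377) [0.54  0.286 0.003]
jar 0.77 (254, 277) [0.618 0.026 0.066]
mat 0.84 (218, 307) [0.434 0.066 0.007]
scoop_grip 0.78 (214, 286) [0.437 0.003 0.007]
scoop_lip 0.8 (214, 286) [0.437 0.003 0.007]
card0_mid 0.83 (236, 222) [ 0.602 -0.134  0.06 ]
card0_mid 0.71 (170, 222) [ 0.345 -0.235  0.033]
card0_mid 0.68 (163, 137) [ 0.421 -0.475  0.07 ]
card0_mid 0.65 (223, 171) [ 0.599 -0.283  0.062]
card0_mid 0.61 (192, 195) [ 0.477 -0.261  0.067]
card0_mid 0.57 (195, 143) [ 0.538 -0.393  0.072]
spacer0_mid 0.62 (224, 171) [ 0.596 -0.287  0.049]
meter 0.69 (196, 431) [0.264 0.403 0.032]
spool 0.65 (157, 186) [ 0.316 -0.37   0.03 ]
```

View pics/top0.png

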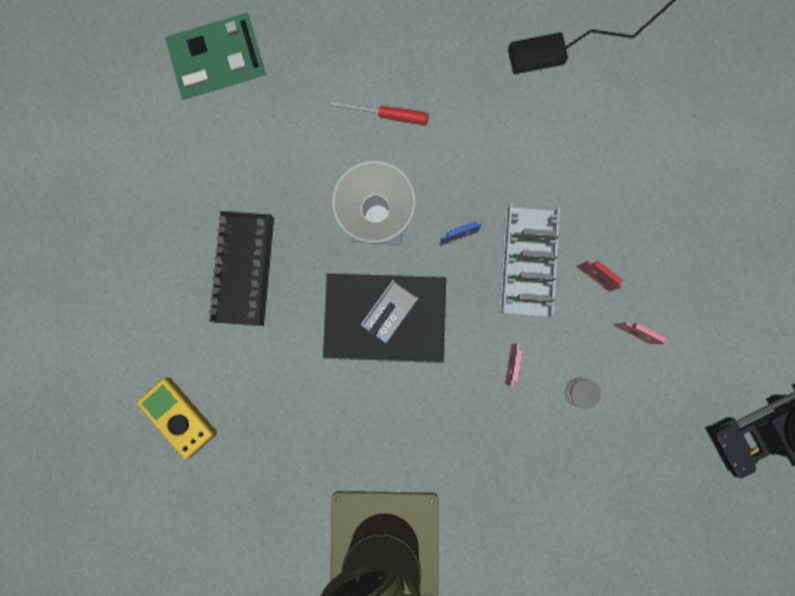

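View pics/scene0.png

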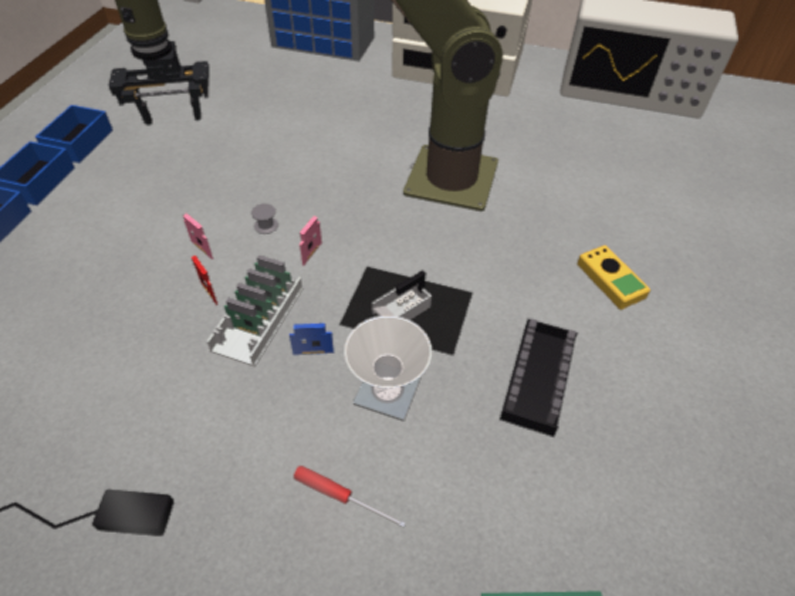

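Top view: the rack with 4 green, grey-barred cards (790-px picture: (532,236), (532,257), (531,277), (530,298)) stands at right. The blue (460,233), red (600,275) and pink (640,332), (513,364) cards are loose look-alikes to leave alone. The carrier is at (240,268), the funnel at (373,202), and the scoop on the mat at (390,312) with about 4 or more spacers. Next I measure finer.

Run:
```python
from h import *
P=np.load("top.npy"); d=im("top"); P=cloud(d)
def sel(x0,x1,y0,y1,z0,z1):
    return (P[...,0]>x0)&(P[...,0]<x1)&(P[...,1]>y0)&(P[...,1]<y1)&(P[...,2]>z0)&(P[...,2]<z1)
def rect(m):
    r=cv2.minAreaRect((P[m][:,:2]*1000).astype(np.float32)); return [np.round(x,1) for x in r]
print("rack",rect(sel(.42,.68,-.35,-.2,.003,.1)), "carrier",rect(sel(.4,.7,.2,.38,.003,.08)))
print("rack ribs",rect(sel(.42,.68,-.34,-.21,.035,.065)), "carr ribs",rect(sel(.4,.7,.22,.36,.03,.08)))
m=sel(.42,.68,-.35,-.2,.085,.115).astype(np.uint8)
n,l,s,c=cv2.connectedComponentsWithStats(m)
for i in range(1,n):
    if s[i,4]>8:
        q=P[l==i]; print("bar",q.mean(0).round(4),np.nanmedian(q[:,2]).round(4),rect(l==i),s[i,4])
m=sel(.55,.8,-.07,.14,.12,.15); q=P[m][:,:2]; print("funnel rim",rect(m),cv2.minEnclosingCircle((q*1000).astype(np.float32)))
print("mat",rect(sel(.3,.6,-.12,.2,.0015,.03)))
m=sel(.35,.55,-.1,.1,.06,.1); print("handle",rect(m),P[m].mean(0),m.sum())
m=sel(.35,.55,-.1,.1,.025,.1); print("scoop",rect(m))
for n in ["carrier","rack","mat","scoop_grip"]:
    L=vision.silhouettes("top",n)
    if L: print(n,L[0]["p"],rect(L[0]["region"]&np.isfinite(P[...,0])))
x=d["frame"][190:270,240:310]; y=d["frame"][135:235,345:405]
save("scoopcrop",x,8)
# carrier rib profile
m=sel(.4,.7,.2,.38,.03,.08); q=P[m]
print("carr z",np.percentile(q[:,2],[50,90,99]).round(3))
```

```text
rack [array([ 550. , -275.8]), array([148.4, 255.4]), np.float64(89.7)] carrier [array([548.6, 289.5]), array([296.4, 179.7]), np.float64(0.4)]
rack ribs [array([ 554.8, -278.4]), array([ 96.7, 205.9]), np.float64(85.8)] carr ribs [array([537.5, 289.7]), array([ 98.5, 220.1]), np.float64(86.3)]
bar [ 0.5956 -0.2805  0.0941] 0.0948 [array([ 596.7, -280.8]), array([56.4, 10.9]), np.float64(86.1)] 102
bar [ 0.5557 -0.2782  0.0942] 0.0944 [array([ 556.2, -278.1]), array([56.7, 10.6]), np.float64(85.9)] 98
bar [ 0.5162 -0.2744  0.0944] 0.0951 [array([ 516.4, -274.7]), array([56.1, 10.1]), np.float64(86.3)] 97
bar [ 0.4764 -0.272   0.0943] 0.095 [array([ 476.6, -273.1]), array([57.9, 10.1]), np.float64(86.4)] 98
funnel rim [array([643.9,  22. ]), array([146. , 145.3]), np.float64(0.4)] ((643.7213134765625, 22.38298225402832), 74.57666778564453)
mat [array([450.2,  39.9]), array([319.5, 299.4]), np.float64(89.8)]
handle [array([435.8,   7.6]), array([12.3, 68.9]), np.float64(55.1)] [0.43569382 0.00719534 0.08298136] 134
scoop [array([451.3,  -3.3]), array([ 60.1, 107.4]), np.float64(55.0)]
carrier 0.61 [array([537.5, 295.8]), array([115.2, 220. ]), np.float64(85.5)]
rack 0.62 [array([239.7, 413.2]), array([151.4,  90.5]), np.float64(42.7)]
mat 0.93 [array([443.4,   4.7]), array([242.8, 175.7]), np.float64(88.5)]
scoop_grip 0.7 [array([452.5,  -4.4]), array([ 59.4, 108.3]), np.float64(54.7)]
carr z [0.045 0.054 0.057]
```

View pics/scoopcrop.png

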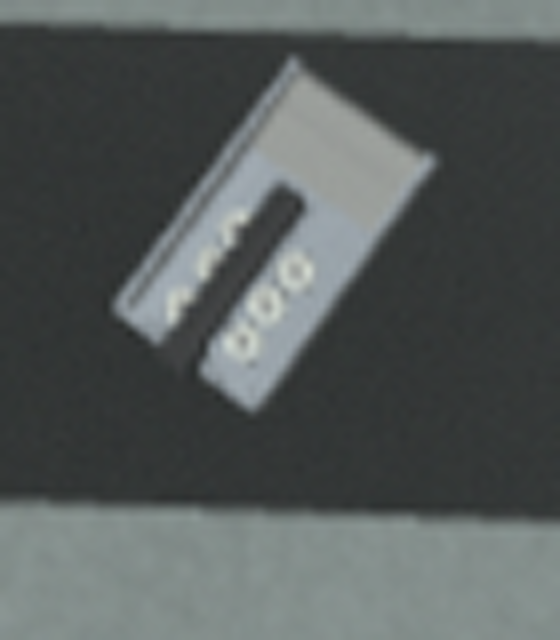

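Six spacers in the scoop, whose lip points about -35° from world x. Moving over the nearest card now.

apply_moves(commands=[1, 1, 0, 0.66, 1, 1, 0, 0.66, 1, 1, 0, 0.66, 1, 1, 0, 0.66, 1, 1, 0, 0.66, 1, 1, 0, 0.66, 1, 1, 0, 0.66, 1, 1, 0, 0.66, 1, 1, 0, 0.66, 1, 1, 0, 0.66], claw=0.45, force=20)

```text
t: 2.18
ee_pos: [0.3806, -0.4585, 0.2258]
ee_rot: [-2.295, -2.145, -0.001]
wrist_force: [0.9, -0.4, 0.4]
finger_gap: 0.0249
```

apply_moves(commands=[0.96, 1, 0, 0, 0.96, 1, 0, 0, 0.96, 1, 0, 0, 0.96, 1, 0, 0, 0.96, 1, 0, 0])

```text
t: 2.6
ee_pos: [0.4812, -0.3531, 0.2264]
ee_rot: [2.287, 2.153, 0.007]
wrist_force: [0.1, 0.4, -0.2]
finger_gap: 0.024
```

apply_moves(commands=[0, 0.86, 0, 0, 0, 0.86, 0, 0, 0, 0.86, 0, 0, 0, 0.86, 0, 0])

```text
t: 2.93
ee_pos: [0.4765, -0.2706, 0.2262]
ee_rot: [-2.292, -2.148, 0.0]
wrist_force: [0.7, -0.2, 0.1]
finger_gap: 0.0241
```

```bash
cat >> h.py <<'E'
def yaw(rv):
    R=cv2.Rodrigues(np.array(rv))[0]; return np.degrees(np.arctan2(R[1,1],R[0,1])), R[:,2]
def st():
    o=readout.observe(); y,z=yaw(o["ee_rot"]); print("t",round(o["t"],2),"tcp",o["ee_pos"].round(4),"jaw yaw",round(y,2),"z",z.round(3),"F",o["wrist_force"].round(1),"gap",round(o["finger_gap"],4)); return o
E
python3 - <<'E'
from h import *
st(); d=im("wrist"); save("w1",d["frame"],1.4); P=cloud(d)
m=((P[...,2]>.088)&(P[...,2]<.105)&(P[...,0]<.68)&(P[...,0]>.4)&(P[...,1]<-.2)&(P[...,1]>-.34)).astype(np.uint8)
n,l,s,c=cv2.connectedComponentsWithStats(m)
for i in range(1,n):
    if s[i,4]>40:
        q=P[l==i]; r=cv2.minAreaRect((q[:,:2]*1000).astype(np.float32)); print(q.mean(0).round(4),[np.round(x,1) for x in r],s[i,4])
E
```

```text
t 2.93 tcp [ 0.4765 -0.2706  0.2262] jaw yaw -3.73 z [-0.  0. -1.] F [ 0.7 -0.2  0.1] gap 0.0241
[ 0.4758 -0.2721  0.095 ] [array([ 475.9, -273.1]), array([57.7,  9. ]), np.float64(86.0)] 582
[ 0.5153 -0.2748  0.0948] [array([ 515.6, -275.7]), array([57.2, 10.3]), np.float64(86.0)] 634
[ 0.5547 -0.2773  0.0945] [array([ 555.5, -278.7]), array([57.8, 10.7]), np.float64(85.6)] 685
[ 0.5943 -0.2805  0.0943] [array([ 595. , -281.7]), array([58.1, 11. ]), np.float64(85.8)] 735
```

View pics/w1.png

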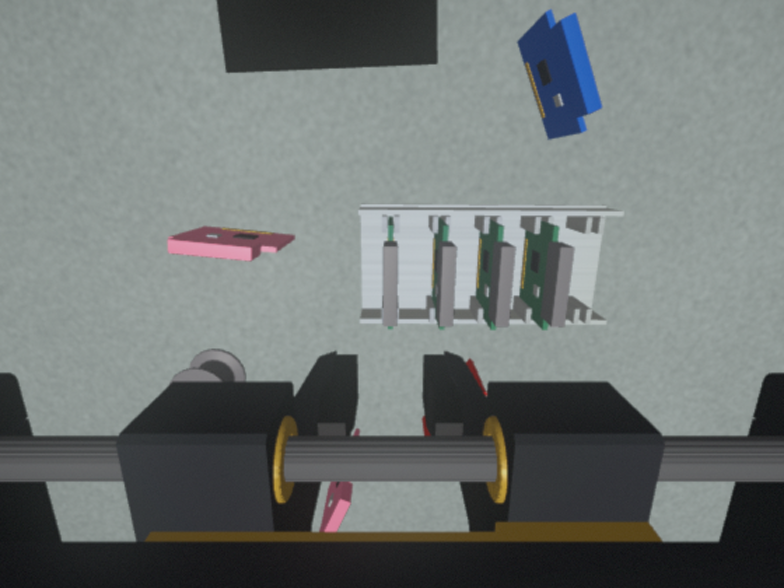

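The wrist view shows the jaws straddling the line of the first card (bar at (390,284)), with the four green cards in a row and the fifth slot empty. The wrist measurements agree with the top ones within 1 mm. Descending.

apply_moves(commands=[0, -0.02, -0.3, 0, 0, -0.02, -0.6, 0, 0, -0.02, -0.85, 0, 0, -0.02, -1, 0, 0, -0.02, -1, 0])

```text
t: 3.4
ee_pos: [0.4737, -0.2767, 0.1226]
ee_rot: [-2.297, -2.136, 0.007]
wrist_force: [0.5, -0.2, 0.4]
finger_gap: 0.0243
```

apply_moves(commands=[-0.01, 0, -0.15, 0, -0.01, 0, -0.3, 0, -0.01, 0, -0.4, 0, -0.01, 0, -0.45, 0, -0.01, 0, -0.45, 0])

```text
t: 3.82
ee_pos: [0.4753, -0.2753, 0.0804]
ee_rot: [-2.297, -2.143, 0.001]
wrist_force: [-1.4, 0.0, 1.0]
finger_gap: 0.0241
```

apply_moves(commands=[0, 0, 0, 0, 0, 0, 0, 0, 0, 0, 0, 0, 0, 0, 0, 0, 0, 0, 0, 0], claw=1)

```text
t: 4.23
ee_pos: [0.4764, -0.2748, 0.0816]
ee_rot: [2.295, 2.143, 0.001]
wrist_force: [0.0, -0.1, 3.3]
finger_gap: 0.0087
```

apply_moves(commands=[0, 0, 0.05, 0, 0, 0, 0.15, 0, 0, 0, 0.25, 0, 0, 0, 0.35, 0, 0, 0, 0.45, 0, 0, 0, 0.6, 0, 0, 0, 0.75, 0, 0, 0, 0.9, 0, 0, 0, 1, 0, 0, 0, 1, 0])

```text
t: 5.07
ee_pos: [0.4771, -0.2749, 0.1834]
ee_rot: [2.293, 2.141, 0.003]
wrist_force: [0.1, 0.3, 0.1]
finger_gap: 0.0087
```

apply_moves(commands=[0, 0, 0.4, 0, 0.1, 0.4, 0.8, 0, 0.2, 0.8, 1, 0, 0.2, 1, 1, 0, 0.2, 1, 1, 0])

```text
t: 5.48
ee_pos: [0.4988, -0.1653, 0.2838]
ee_rot: [2.283, 2.157, 0.012]
wrist_force: [0.5, -0.1, -0.1]
finger_gap: 0.0092
```

apply_moves(commands=[0, 0.4, 0, 0, 0, 0.8, 0, 0, 0, 1, 0, 0])

```text
t: 5.73
ee_pos: [0.4951, -0.0694, 0.2806]
ee_rot: [-2.289, -2.148, -0.003]
wrist_force: [-0.5, 1.1, -0.5]
finger_gap: 0.0091
```

apply_moves(commands=[0, 0.4, 0, 0, 0, 0.8, 0, 0, 0, 1, 0, 0])

```text
t: 5.98
ee_pos: [0.4949, 0.0309, 0.2806]
ee_rot: [-2.288, -2.149, -0.003]
wrist_force: [1.2, 0.4, 0.2]
finger_gap: 0.0088
```

apply_moves(commands=[0, 0.4, 0, 0, 0, 0.8, 0, 0, 0, 1, 0, 0, 0, 1, 0, 0, 0, 1, 0, 0])

```text
t: 6.4
ee_pos: [0.4951, 0.1264, 0.2802]
ee_rot: [-2.292, -2.148, 0.002]
wrist_force: [-0.4, -0.2, -1.1]
finger_gap: 0.0092
```

Run:
```python
from h import *
st(); d=im("wrist"); save("w2",d["frame"],1.4); P=cloud(d)
def R(lo,hi):
    m=((P[...,2]>lo)&(P[...,2]<hi)&(P[...,0]<.7)&(P[...,0]>.38)&(P[...,1]>.22)&(P[...,1]<.37))
    r=cv2.minAreaRect((P[m][:,:2]*1000).astype(np.float32)); return [np.round(x,1) for x in r],m.sum(),m
print(R(.028,.075)[:2]); r,n,m=R(.048,.075); print(r,n)
k,l,s,c=cv2.connectedComponentsWithStats(m.astype(np.uint8))
for i in range(1,k):
    if s[i,4]>30: print(P[l==i].mean(0).round(4),s[i,4])
```

```text
t 6.4 tcp [0.4951 0.1264 0.2802] jaw yaw -3.73 z [-0.001 -0.    -1.   ] F [-0.4 -0.2 -1.1] gap 0.0092
([array([535.8, 286.2]), array([ 93.5, 220.4]), np.float64(86.2)], np.int64(4082))
[array([535.7, 285.8]), array([ 81. , 191.7]), np.float64(86.2)] 1451
[0.4472 0.3286 0.0516] 56
[0.4694 0.3273 0.0515] 48
[0.4869 0.3262 0.0516] 49
[0.5094 0.3245 0.0513] 49
[0.5267 0.3233 0.0518] 48
[0.5492 0.3219 0.0515] 53
[0.5668 0.3207 0.0515] 46
[0.5892 0.3192 0.0516] 56
[0.6064 0.318  0.052 ] 41
[0.6289 0.3167 0.0514] 58
[0.4428 0.258  0.0519] 103
[0.465  0.2567 0.0519] 91
[0.4821 0.2555 0.0519] 99
[0.505  0.2539 0.0518] 97
[0.522  0.2528 0.0518] 92
[0.5447 0.2517 0.0519] 91
[0.5618 0.2501 0.0523] 84
[0.5844 0.2486 0.0516] 101
[0.6014 0.2474 0.0523] 80
[0.6242 0.2462 0.0517] 105
```

View pics/w2.png

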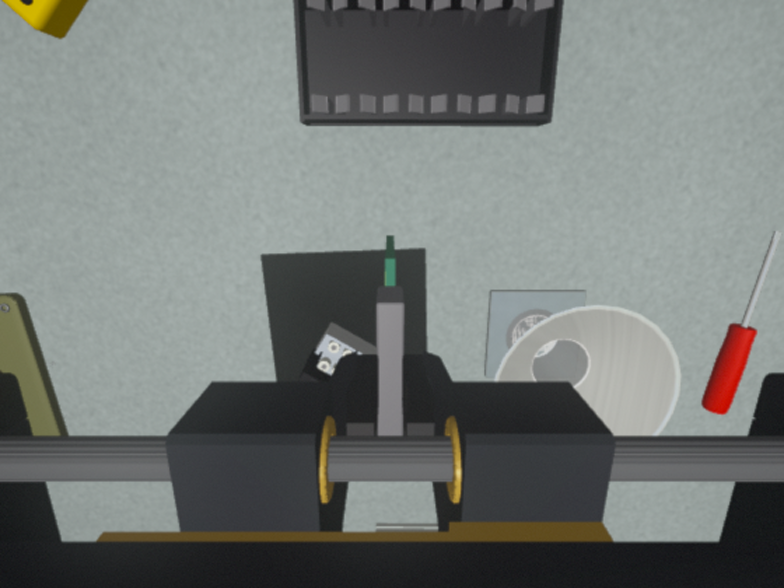

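Carrier ribs are clear in the wrist view: five slots with flares, top of picture (300-560, 0-120). The card hangs upright in the jaws. I'll put it in the second slot (seat about 0.4959, 0.290).

apply_moves(commands=[0, 0.4, 0, 0, 0, 0.8, 0, 0, 0, 1, 0, 0])

```text
t: 6.7
ee_pos: [0.4957, 0.2281, 0.2808]
ee_rot: [-2.295, -2.143, -0.003]
wrist_force: [1.4, 0.9, -0.2]
finger_gap: 0.0089
```

apply_moves(commands=[0.01, 0.3, 0, 0, 0.01, 0.55, 0, 0, 0.01, 0.62, -0.1, 0, 0.01, 0.62, -0.4, 0, 0.01, 0.62, -0.7, 0, 0.01, 0.62, -0.9, 0, 0.01, 0.62, -1, 0, 0.01, 0.62, -1, 0, 0.01, 0.62, -1, 0])

```text
t: 7.45
ee_pos: [0.4973, 0.2861, 0.1808]
ee_rot: [2.298, 2.142, -0.001]
wrist_force: [-0.7, 1.0, 0.4]
finger_gap: 0.0089
```

apply_moves(commands=[-0.01, 0.01, -0.15, 0, -0.01, 0.01, -0.3, 0, -0.01, 0.01, -0.45, 0, -0.01, 0.01, -0.55, 0, -0.01, 0.01, -0.65, 0, -0.01, 0.01, -0.75, 0, -0.01, 0.01, -0.85, 0, -0.01, 0.01, -0.92, 0, -0.01, 0.01, -0.96, 0, -0.01, 0.01, -0.98, 0, -0.01, 0.01, -0.98, 0, -0.01, 0.01, -0.98, 0])

```text
t: 8.45
ee_pos: [0.4959, 0.2888, 0.0831]
ee_rot: [2.296, 2.144, 0.001]
wrist_force: [0.4, 0.7, -0.7]
finger_gap: 0.0083
```

apply_moves(commands=[0, 0, -0.01, 0, 0, 0, -0.015, 0, 0, 0, -0.015, 0])

```text
t: 8.7
ee_pos: [0.496, 0.2888, 0.0817]
ee_rot: [2.296, 2.144, 0.001]
wrist_force: [1.5, -0.6, 1.0]
finger_gap: 0.0089
```

apply_moves(commands=[0, 0, -0.015, 0, 0, 0, -0.015, 0, 0, 0, -0.015, 0, 0, 0, -0.015, 0], claw=0.45)

```text
t: 9.03
ee_pos: [0.4957, 0.2885, 0.0798]
ee_rot: [2.296, 2.144, -0.0]
wrist_force: [0.4, 0.4, 0.1]
finger_gap: 0.0243
```

apply_moves(commands=[0, 0, 0.2, 0, 0, 0, 0.5, 0, 0, 0, 0.9, 0, 0, 0, 1, 0])

```text
t: 9.37
ee_pos: [0.4978, 0.2907, 0.1848]
ee_rot: [2.296, 2.144, 0.013]
wrist_force: [-0.2, 0.2, 0.7]
finger_gap: 0.0242
```

apply_moves(commands=[0, -0.4, 0.4, 0, 0, -0.8, 0.4, 0, 0, -1, 0.4, 0, 0, -1, 0.4, 0])

```text
t: 9.7
ee_pos: [0.4965, 0.18, 0.22]
ee_rot: [2.302, 2.13, -0.007]
wrist_force: [0.1, -0.7, -0.5]
finger_gap: 0.0243
```

Run:
```python
from h import *
st(); d=im("wrist"); save("w3",d["frame"],1.0); P=cloud(d)
m=((P[...,2]>.07)&(P[...,2]<.115)&(P[...,0]<.7)&(P[...,0]>.38)&(P[...,1]>.22)&(P[...,1]<.37))
q=P[m]; print(m.sum(), q.mean(0).round(4), np.percentile(q[:,2],[50,95]).round(4),cv2.minAreaRect((q[q[:,2]>.085][:,:2]*1000).astype(np.float32)))
```

```text
t 9.7 tcp [0.4965 0.18   0.22  ] jaw yaw -4.45 z [ 0.    -0.007 -1.   ] F [ 0.1 -0.7 -0.5] gap 0.0243
979 [0.4954 0.2901 0.0926] [0.0949 0.0962] ((494.9912414550781, 290.1605529785156), (57.157047271728516, 10.0068998336792), 85.25267028808594)
```

Card 1 is home (top at 96 mm, centre 0.495, 0.290). Repeating for card 2.

apply_moves(commands=[0, -0.4, 0, 0, 0, -0.8, 0, 0, 0, -1, 0, 0])

```text
t: 10.0
ee_pos: [0.4953, 0.085, 0.2191]
ee_rot: [2.297, 2.141, -0.005]
wrist_force: [-0.5, 0.0, -0.2]
finger_gap: 0.0243
```

apply_moves(commands=[0.19, -0.4, 0, 0, 0.19, -0.8, 0, 0, 0.19, -1, 0, 0])

```text
t: 10.25
ee_pos: [0.5154, -0.0157, 0.2191]
ee_rot: [2.299, 2.139, -0.003]
wrist_force: [-0.6, -0.3, -0.2]
finger_gap: 0.0244
```

apply_moves(commands=[0, -0.4, 0, 0, 0, -0.8, 0, 0, 0, -1, 0, 0])

```text
t: 10.5
ee_pos: [0.5146, -0.1158, 0.2191]
ee_rot: [2.3, 2.139, -0.003]
wrist_force: [0.6, -0.7, -0.1]
finger_gap: 0.0238
```

apply_moves(commands=[0, -0.4, 0, 0, 0, -0.8, 0, 0, 0, -1, 0, 0])

```text
t: 10.75
ee_pos: [0.5146, -0.2161, 0.2191]
ee_rot: [2.3, 2.139, -0.003]
wrist_force: [0.4, -0.5, -0.1]
finger_gap: 0.0241
```

apply_moves(commands=[0, -0.35, 0, 0, 0, -0.55, 0, 0, 0, -0.645, 0, 0, 0, -0.645, 0, 0, 0, -0.645, -0.2, 0, 0, -0.645, -0.5, 0, 0, -0.645, -0.7, 0, 0, -0.645, -0.8, 0, 0, -0.645, -0.8, 0, 0, -0.645, -0.8, 0, 0, -0.645, -0.8, 0])

```text
t: 11.67
ee_pos: [0.5161, -0.2751, 0.1411]
ee_rot: [2.293, 2.144, 0.003]
wrist_force: [0.2, -0.5, 0.3]
finger_gap: 0.024
```

apply_moves(commands=[-0.01, 0, -0.15, 0, -0.01, 0, -0.3, 0, -0.01, 0, -0.45, 0, -0.01, 0, -0.6, 0, -0.01, 0, -0.6, 0, -0.01, 0, -0.6, 0])

```text
t: 12.17
ee_pos: [0.5143, -0.2758, 0.0806]
ee_rot: [2.295, 2.144, 0.001]
wrist_force: [-0.2, -0.2, 0.3]
finger_gap: 0.0243
```

apply_moves(commands=[0, 0, 0, 0, 0, 0, 0, 0, 0, 0, 0, 0, 0, 0, 0, 0, 0, 0, 0, 0], claw=1)

```text
t: 12.58
ee_pos: [0.5149, -0.2762, 0.0811]
ee_rot: [2.294, 2.143, 0.002]
wrist_force: [-0.1, -0.4, 6.1]
finger_gap: 0.0094
```

apply_moves(commands=[0, 0, 0.05, 0, 0, 0, 0.15, 0, 0, 0, 0.25, 0, 0, 0, 0.35, 0, 0, 0, 0.45, 0, 0, 0, 0.6, 0, 0, 0, 0.75, 0, 0, 0, 0.9, 0, 0, 0, 1, 0])

```text
t: 13.33
ee_pos: [0.5141, -0.2761, 0.182]
ee_rot: [2.295, 2.143, 0.001]
wrist_force: [-0.5, -0.9, -1.5]
finger_gap: 0.0089
```

apply_moves(commands=[0, 0, 0.4, 0, 0.1, 0.4, 0.8, 0, 0.2, 0.8, 1, 0, 0.2, 1, 1, 0])

```text
t: 13.67
ee_pos: [0.5358, -0.1756, 0.2835]
ee_rot: [2.295, 2.138, 0.006]
wrist_force: [0.4, 0.6, -1.6]
finger_gap: 0.009
```

apply_moves(commands=[0, 0.4, 0, 0, 0, 0.8, 0, 0, 0, 1, 0, 0])

```text
t: 13.92
ee_pos: [0.5334, -0.0696, 0.2811]
ee_rot: [-2.288, -2.151, -0.005]
wrist_force: [-0.6, 0.5, 0.1]
finger_gap: 0.0093
```

apply_moves(commands=[0, 0.4, 0, 0, 0, 0.8, 0, 0, 0, 1, 0, 0])

```text
t: 14.17
ee_pos: [0.533, 0.0301, 0.2808]
ee_rot: [-2.288, -2.15, -0.005]
wrist_force: [0.6, 0.2, -0.3]
finger_gap: 0.0091
```

apply_moves(commands=[0, 0.4, 0, 0, 0, 0.8, 0, 0, 0, 1, 0, 0])

```text
t: 14.42
ee_pos: [0.5326, 0.1302, 0.2808]
ee_rot: [-2.288, -2.149, -0.005]
wrist_force: [-0.4, 1.5, 0.6]
finger_gap: 0.0093
```

apply_moves(commands=[0, 0.4, 0, 0, 0, 0.8, 0, 0, 0, 1, 0, 0])

```text
t: 14.67
ee_pos: [0.5322, 0.2302, 0.2807]
ee_rot: [-2.288, -2.149, -0.005]
wrist_force: [-0.6, 0.9, -0.4]
finger_gap: 0.0093
```

apply_moves(commands=[0, 0.3, 0, 0, 0, 0.55, 0, 0, 0, 0.62, -0.1, 0, 0, 0.62, -0.4, 0, 0, 0.62, -0.7, 0, 0, 0.62, -0.9, 0, 0, 0.62, -1, 0, 0, 0.62, -1, 0, 0, 0.62, -1, 0])

```text
t: 15.42
ee_pos: [0.534, 0.2856, 0.1801]
ee_rot: [2.296, 2.144, -0.0]
wrist_force: [0.8, -0.6, -0.6]
finger_gap: 0.0091
```

apply_moves(commands=[0.015, 0.01, -0.15, 0, 0.015, 0.01, -0.3, 0, 0.015, 0.01, -0.45, 0, 0.015, 0.01, -0.55, 0, 0.015, 0.01, -0.65, 0, 0.015, 0.01, -0.75, 0, 0.015, 0.01, -0.85, 0, 0.015, 0.01, -0.92, 0, 0.015, 0.01, -0.96, 0, 0.015, 0.01, -0.99, 0, 0.015, 0.01, -0.99, 0, 0.015, 0.01, -0.99, 0])

```text
t: 16.42
ee_pos: [0.5357, 0.2874, 0.0812]
ee_rot: [2.296, 2.144, 0.002]
wrist_force: [0.1, 0.5, -0.4]
finger_gap: 0.0091
```

apply_moves(commands=[0, 0, 0, 0, 0, 0, 0, 0, 0, 0, 0, 0, 0, 0, 0, 0], claw=0.45)

```text
t: 16.75
ee_pos: [0.5352, 0.2871, 0.0809]
ee_rot: [-2.296, -2.144, -0.0]
wrist_force: [0.1, 0.2, 0.2]
finger_gap: 0.0242
```

apply_moves(commands=[0, 0, 0.2, 0, 0, 0, 0.5, 0, 0, 0, 0.9, 0, 0, 0, 1, 0])

```text
t: 17.08
ee_pos: [0.5374, 0.2893, 0.1862]
ee_rot: [2.295, 2.144, 0.013]
wrist_force: [-0.1, 1.1, -0.0]
finger_gap: 0.0244
```

apply_moves(commands=[0, -0.4, 0.4, 0, 0, -0.8, 0.4, 0, 0, -1, 0.4, 0])

```text
t: 17.33
ee_pos: [0.5364, 0.1854, 0.2231]
ee_rot: [2.294, 2.142, 0.005]
wrist_force: [1.0, -0.8, -1.0]
finger_gap: 0.0241
```

```bash
cat >> h.py <<'E'
def cards():
    d=im("wrist"); P=cloud(d)
    m=((P[...,2]>.075)&(P[...,2]<.125)&(P[...,0]<.7)&(P[...,0]>.38)&(P[...,1]>.2)&(P[...,1]<.37))
    n,l,s,c=cv2.connectedComponentsWithStats(m.astype(np.uint8))
    for i in range(1,n):
        if s[i,4]>40:
            q=P[l==i]; print(q.mean(0).round(4),np.percentile(q[:,2],[50,95]).round(4),[np.round(x,1) for x in cv2.minAreaRect((q[q[:,2]>.085][:,:2]*1000).astype(np.float32))])
E
python3 -c "
from h import *
st(); cards()"
```

```text
t 17.33 tcp [0.5364 0.1854 0.2231] jaw yaw -3.93 z [ 0.004  0.    -1.   ] F [ 1.  -0.8 -1. ] gap 0.0241
[0.4965 0.2905 0.0931] [0.0948 0.0962] [array([495.4, 290.1]), array([57.8, 10.3]), np.float64(86.1)]
[0.5366 0.2876 0.0949] [0.095  0.0963] [array([536.4, 287.1]), array([57.5,  9.9]), np.float64(85.9)]
```

Card 2 is home too. Card 3 gets the same motion.

apply_moves(commands=[0, -0.4, 0, 0, 0, -0.8, 0, 0, 0, -1, 0, 0])

```text
t: 17.63
ee_pos: [0.5349, 0.0813, 0.2203]
ee_rot: [2.299, 2.137, -0.006]
wrist_force: [-0.4, -0.5, -0.2]
finger_gap: 0.0242
```

apply_moves(commands=[0.19, -0.4, 0, 0, 0.19, -0.8, 0, 0, 0.19, -1, 0, 0])

```text
t: 17.88
ee_pos: [0.5546, -0.0192, 0.2202]
ee_rot: [2.301, 2.136, -0.004]
wrist_force: [-0.1, -1.2, -0.3]
finger_gap: 0.0241
```

apply_moves(commands=[0, -0.4, 0, 0, 0, -0.8, 0, 0, 0, -1, 0, 0])

```text
t: 18.13
ee_pos: [0.5534, -0.1192, 0.2202]
ee_rot: [2.301, 2.136, -0.005]
wrist_force: [0.3, -1.2, -0.7]
finger_gap: 0.0243
```

apply_moves(commands=[0, -0.4, 0, 0, 0, -0.8, 0, 0, 0, -1, 0, 0])

```text
t: 18.38
ee_pos: [0.5532, -0.2193, 0.2202]
ee_rot: [2.301, 2.136, -0.005]
wrist_force: [0.5, -0.0, -0.9]
finger_gap: 0.0238
```

apply_moves(commands=[0, -0.35, 0, 0, 0, -0.55, 0, 0, 0, -0.65, 0, 0, 0, -0.65, 0, 0, 0, -0.65, -0.2, 0, 0, -0.65, -0.5, 0, 0, -0.65, -0.7, 0, 0, -0.65, -0.8, 0, 0, -0.65, -0.8, 0, 0, -0.65, -0.8, 0, 0, -0.65, -0.8, 0])

```text
t: 19.3
ee_pos: [0.5556, -0.2772, 0.1423]
ee_rot: [2.293, 2.144, 0.003]
wrist_force: [-0.4, -0.5, -0.7]
finger_gap: 0.0242
```

apply_moves(commands=[-0.01, 0, -0.15, 0, -0.01, 0, -0.3, 0, -0.01, 0, -0.45, 0, -0.01, 0, -0.6, 0, -0.01, 0, -0.61, 0, -0.01, 0, -0.61, 0])

```text
t: 19.8
ee_pos: [0.5537, -0.2778, 0.0805]
ee_rot: [2.295, 2.144, 0.001]
wrist_force: [-0.4, 0.6, -0.1]
finger_gap: 0.0241
```

apply_moves(commands=[0, 0, 0, 0, 0, 0, 0, 0, 0, 0, 0, 0, 0, 0, 0, 0, 0, 0, 0, 0], claw=1)

```text
t: 20.22
ee_pos: [0.5544, -0.2782, 0.0812]
ee_rot: [2.294, 2.142, 0.002]
wrist_force: [-0.4, -0.0, 7.3]
finger_gap: 0.0088
```

apply_moves(commands=[0, 0, 0.05, 0, 0, 0, 0.15, 0, 0, 0, 0.25, 0, 0, 0, 0.35, 0, 0, 0, 0.45, 0, 0, 0, 0.6, 0, 0, 0, 0.75, 0, 0, 0, 0.9, 0, 0, 0, 1, 0])

```text
t: 20.97
ee_pos: [0.5537, -0.2781, 0.1821]
ee_rot: [2.295, 2.143, 0.001]
wrist_force: [0.9, -0.7, -0.7]
finger_gap: 0.009
```

apply_moves(commands=[0, 0, 0.4, 0, 0.1, 0.4, 0.8, 0, 0.22, 0.8, 1, 0, 0.22, 1, 1, 0])

```text
t: 21.3
ee_pos: [0.5773, -0.1778, 0.2837]
ee_rot: [2.296, 2.137, 0.006]
wrist_force: [1.1, 0.8, -1.2]
finger_gap: 0.0092
```

apply_moves(commands=[0, 0.4, 0, 0, 0, 0.8, 0, 0, 0, 1, 0, 0])

```text
t: 21.55
ee_pos: [0.5748, -0.0712, 0.2812]
ee_rot: [-2.287, -2.151, -0.005]
wrist_force: [-0.1, 0.1, -0.6]
finger_gap: 0.0094
```

apply_moves(commands=[0, 0.4, 0, 0, 0, 0.8, 0, 0, 0, 1, 0, 0])

```text
t: 21.8
ee_pos: [0.5744, 0.0285, 0.2809]
ee_rot: [-2.287, -2.15, -0.005]
wrist_force: [1.1, 0.9, 0.8]
finger_gap: 0.0092
```

apply_moves(commands=[0, 0.4, 0, 0, 0, 0.8, 0, 0, 0, 1, 0, 0])

```text
t: 22.05
ee_pos: [0.574, 0.1285, 0.2808]
ee_rot: [-2.287, -2.149, -0.005]
wrist_force: [-0.2, 1.1, -0.2]
finger_gap: 0.0091
```

apply_moves(commands=[0, 0.4, 0, 0, 0, 0.8, 0, 0, 0, 1, 0, 0])

```text
t: 22.3
ee_pos: [0.5735, 0.2284, 0.2807]
ee_rot: [-2.287, -2.149, -0.004]
wrist_force: [-0.1, 0.4, -0.8]
finger_gap: 0.009
```

apply_moves(commands=[0, 0.3, 0, 0, 0, 0.55, 0, 0, 0, 0.62, -0.1, 0, 0, 0.62, -0.4, 0, 0, 0.62, -0.7, 0, 0, 0.62, -0.9, 0, 0, 0.62, -1, 0, 0, 0.62, -1, 0, 0, 0.62, -1, 0])

```text
t: 23.05
ee_pos: [0.5755, 0.2835, 0.1801]
ee_rot: [2.297, 2.143, -0.0]
wrist_force: [-0.2, -0.0, 0.4]
finger_gap: 0.009
```

apply_moves(commands=[0, 0.01, -0.15, 0, 0, 0.01, -0.3, 0, 0, 0.01, -0.45, 0, 0, 0.01, -0.55, 0, 0, 0.01, -0.65, 0, 0, 0.01, -0.75, 0, 0, 0.01, -0.85, 0, 0, 0.01, -0.92, 0, 0, 0.01, -0.96, 0, 0, 0.01, -0.99, 0, 0, 0.01, -0.99, 0, 0, 0.01, -0.99, 0])

```text
t: 24.05
ee_pos: [0.5757, 0.2854, 0.0813]
ee_rot: [2.296, 2.144, 0.002]
wrist_force: [0.8, -1.0, 0.5]
finger_gap: 0.0091
```

apply_moves(commands=[0, 0, 0, 0, 0, 0, 0, 0, 0, 0, 0, 0, 0, 0, 0, 0], claw=0.45)

```text
t: 24.38
ee_pos: [0.5752, 0.2851, 0.0809]
ee_rot: [-2.296, -2.144, -0.0]
wrist_force: [-0.2, -0.4, -0.1]
finger_gap: 0.024
```

apply_moves(commands=[0, 0, 0.2, 0, 0, 0, 0.5, 0, 0, 0, 0.9, 0, 0, 0, 1, 0])

```text
t: 24.72
ee_pos: [0.5776, 0.2874, 0.1865]
ee_rot: [2.296, 2.143, 0.014]
wrist_force: [1.3, 0.8, 1.0]
finger_gap: 0.0244
```

apply_moves(commands=[0, -0.4, 0.4, 0, 0, -0.8, 0.4, 0, 0, -1, 0.4, 0])

```text
t: 24.97
ee_pos: [0.5766, 0.1834, 0.2233]
ee_rot: [2.294, 2.142, 0.005]
wrist_force: [-0.7, -0.9, 0.3]
finger_gap: 0.0243
```

```bash
python3 -c "
from h import *
st(); cards()"
```

```text
t 24.97 tcp [0.5766 0.1834 0.2233] jaw yaw -3.93 z [ 0.005  0.    -1.   ] F [-0.7 -0.9  0.3] gap 0.0243
[0.4973 0.2909 0.0917] [0.0946 0.0961] [array([495.6, 290.4]), array([56.9, 10.7]), np.float64(86.2)]
[0.5376 0.2879 0.093 ] [0.0948 0.0962] [array([536.4, 287.2]), array([57.8, 10.5]), np.float64(85.9)]
[0.5771 0.2852 0.0951] [0.0951 0.0964] [array([576.7, 284.4]), array([57.7,  9.4]), np.float64(85.9)]
```

apply_moves(commands=[0, -0.4, 0, 0, 0, -0.8, 0, 0, 0, -1, 0, 0])

```text
t: 25.27
ee_pos: [0.5751, 0.079, 0.2203]
ee_rot: [2.299, 2.137, -0.006]
wrist_force: [0.1, -0.9, -0.6]
finger_gap: 0.0244
```

apply_moves(commands=[0.19, -0.4, 0, 0, 0.19, -0.8, 0, 0, 0.19, -1, 0, 0])

```text
t: 25.52
ee_pos: [0.5947, -0.0215, 0.2201]
ee_rot: [2.301, 2.135, -0.005]
wrist_force: [-0.6, -1.8, -0.1]
finger_gap: 0.0244
```

apply_moves(commands=[0, -0.4, 0, 0, 0, -0.8, 0, 0, 0, -1, 0, 0])

```text
t: 25.77
ee_pos: [0.5935, -0.1216, 0.2201]
ee_rot: [2.301, 2.136, -0.006]
wrist_force: [-0.1, -0.9, -0.6]
finger_gap: 0.0243
```

apply_moves(commands=[0, -0.4, 0, 0, 0, -0.8, 0, 0, 0, -1, 0, 0])

```text
t: 26.02
ee_pos: [0.5932, -0.2217, 0.2202]
ee_rot: [2.301, 2.136, -0.005]
wrist_force: [0.6, -0.1, 0.1]
finger_gap: 0.024
```

apply_moves(commands=[0, -0.35, 0, 0, 0, -0.55, 0, 0, 0, -0.65, 0, 0, 0, -0.65, 0, 0, 0, -0.65, -0.2, 0, 0, -0.65, -0.5, 0, 0, -0.65, -0.7, 0, 0, -0.65, -0.8, 0, 0, -0.65, -0.8, 0, 0, -0.65, -0.8, 0, 0, -0.65, -0.8, 0])

```text
t: 26.93
ee_pos: [0.5956, -0.2791, 0.1424]
ee_rot: [2.293, 2.144, 0.003]
wrist_force: [0.7, 0.3, -0.1]
finger_gap: 0.0241
```

apply_moves(commands=[-0.01, 0, -0.15, 0, -0.01, 0, -0.3, 0, -0.01, 0, -0.45, 0, -0.01, 0, -0.6, 0, -0.01, 0, -0.61, 0, -0.01, 0, -0.61, 0])

```text
t: 27.43
ee_pos: [0.5937, -0.2798, 0.0805]
ee_rot: [2.296, 2.144, 0.001]
wrist_force: [0.6, 0.3, -0.1]
finger_gap: 0.0244
```

apply_moves(commands=[0, 0, 0, 0, 0, 0, 0, 0, 0, 0, 0, 0, 0, 0, 0, 0, 0, 0, 0, 0], claw=1)

```text
t: 27.85
ee_pos: [0.5945, -0.2801, 0.0813]
ee_rot: [2.294, 2.142, 0.002]
wrist_force: [-0.7, 0.2, 6.4]
finger_gap: 0.0093
```

apply_moves(commands=[0, 0, 0.05, 0, 0, 0, 0.15, 0, 0, 0, 0.25, 0, 0, 0, 0.35, 0, 0, 0, 0.45, 0, 0, 0, 0.6, 0, 0, 0, 0.75, 0, 0, 0, 0.9, 0, 0, 0, 1, 0])

```text
t: 28.6
ee_pos: [0.5937, -0.28, 0.1822]
ee_rot: [2.295, 2.143, 0.002]
wrist_force: [0.8, 0.5, -0.8]
finger_gap: 0.0086
```

apply_moves(commands=[0, 0, 0.4, 0, 0.1, 0.4, 0.8, 0, 0.22, 0.8, 1, 0, 0.22, 1, 1, 0])

```text
t: 28.93
ee_pos: [0.6173, -0.1798, 0.2839]
ee_rot: [2.296, 2.137, 0.007]
wrist_force: [1.7, 0.5, 0.7]
finger_gap: 0.0088
```

apply_moves(commands=[0, 0.4, 0, 0, 0, 0.8, 0, 0, 0, 1, 0, 0])

```text
t: 29.18
ee_pos: [0.6148, -0.0728, 0.2812]
ee_rot: [-2.287, -2.151, -0.006]
wrist_force: [0.8, 1.5, -0.6]
finger_gap: 0.0088
```

apply_moves(commands=[0, 0.4, 0, 0, 0, 0.8, 0, 0, 0, 1, 0, 0])

```text
t: 29.43
ee_pos: [0.6142, 0.0269, 0.2808]
ee_rot: [-2.287, -2.15, -0.005]
wrist_force: [0.3, 0.4, 0.7]
finger_gap: 0.0087
```

apply_moves(commands=[0, 0.4, 0, 0, 0, 0.8, 0, 0, 0, 1, 0, 0])

```text
t: 29.68
ee_pos: [0.6138, 0.1268, 0.2808]
ee_rot: [-2.287, -2.149, -0.005]
wrist_force: [-0.5, 0.8, -0.6]
finger_gap: 0.0093
```

apply_moves(commands=[0, 0.4, 0, 0, 0, 0.8, 0, 0, 0, 1, 0, 0])

```text
t: 29.93
ee_pos: [0.6133, 0.2267, 0.2806]
ee_rot: [-2.287, -2.149, -0.004]
wrist_force: [-0.3, 1.7, -0.2]
finger_gap: 0.0091
```

apply_moves(commands=[0, 0.3, 0, 0, 0, 0.55, 0, 0, 0, 0.62, -0.1, 0, 0, 0.62, -0.4, 0, 0, 0.62, -0.7, 0, 0, 0.62, -0.9, 0, 0, 0.62, -1, 0, 0, 0.62, -1, 0, 0, 0.62, -1, 0])

```text
t: 30.68
ee_pos: [0.6155, 0.2815, 0.1801]
ee_rot: [2.297, 2.143, -0.0]
wrist_force: [0.5, 0.3, -0.8]
finger_gap: 0.009
```

apply_moves(commands=[0, 0.01, -0.15, 0, 0, 0.01, -0.3, 0, 0, 0.01, -0.45, 0, 0, 0.01, -0.55, 0, 0, 0.01, -0.65, 0, 0, 0.01, -0.75, 0, 0, 0.01, -0.85, 0, 0, 0.01, -0.92, 0, 0, 0.01, -0.96, 0, 0, 0.01, -0.99, 0, 0, 0.01, -0.99, 0, 0, 0.01, -0.99, 0])

```text
t: 31.68
ee_pos: [0.6158, 0.2833, 0.0814]
ee_rot: [2.296, 2.144, 0.002]
wrist_force: [0.7, -0.6, 1.0]
finger_gap: 0.0091
```

apply_moves(commands=[0, 0, 0, 0, 0, 0, 0, 0, 0, 0, 0, 0, 0, 0, 0, 0], claw=0.45)

```text
t: 32.02
ee_pos: [0.6152, 0.2832, 0.0808]
ee_rot: [-2.296, -2.144, -0.0]
wrist_force: [-0.2, 1.0, -0.8]
finger_gap: 0.0242
```

apply_moves(commands=[0, 0, 0.2, 0, 0, 0, 0.5, 0, 0, 0, 0.9, 0, 0, 0, 1, 0])

```text
t: 32.35
ee_pos: [0.6177, 0.2854, 0.1869]
ee_rot: [2.296, 2.143, 0.015]
wrist_force: [0.3, 1.1, 0.5]
finger_gap: 0.0241
```

apply_moves(commands=[-0.3, -0.4, 0.4, 0, -0.7, -0.8, 0.4, 0, -1, -1, 0.4, 0, -1, -1, 0.4, 0, -1, -1, 0.4, 0])

```text
t: 32.77
ee_pos: [0.5109, 0.1778, 0.2211]
ee_rot: [2.296, 2.141, -0.011]
wrist_force: [-0.2, -0.7, -0.4]
finger_gap: 0.0242
```

Run:
```python
from h import *
st(); cards()
d=im("top"); P=cloud(d)
def sel(x0,x1,y0,y1,z0,z1):
    return (P[...,0]>x0)&(P[...,0]<x1)&(P[...,1]>y0)&(P[...,1]<y1)&(P[...,2]>z0)&(P[...,2]<z1)
def rect(m): return [np.round(x,1) for x in cv2.minAreaRect((P[m][:,:2]*1000).astype(np.float32))]
m=sel(.35,.55,-.1,.1,.06,.1); print("handle",rect(m),m.sum()); print("scoop",rect(sel(.35,.55,-.1,.1,.025,.1)))
L=vision.silhouettes("top","mat"); print("mat",[ (x["p"],rect(x["region"]&np.isfinite(P[...,0]))) for x in L[:1]])
```

```text
t 32.77 tcp [0.5109 0.1778 0.2211] jaw yaw -4.0 z [-0.004 -0.006 -1.   ] F [-0.2 -0.7 -0.4] gap 0.0242
[0.496  0.291  0.0941] [0.0949 0.0962] [array([495.5, 290.3]), array([58.2, 10.1]), np.float64(86.0)]
[0.5363 0.2878 0.0943] [0.095  0.0962] [array([536.7, 287.4]), array([58.2, 10.1]), np.float64(86.0)]
[0.5757 0.2849 0.0926] [0.0947 0.0961] [array([576.9, 284.4]), array([58. , 10.4]), np.float64(86.4)]
[0.6148 0.2822 0.0914] [0.0945 0.0961] [array([616.6, 281.4]), array([57.5, 10.7]), np.float64(86.2)]
handle [array([435.2,  11.8]), array([12.4, 62. ]), np.float64(56.0)] 114
scoop [array([449.7,   2.1]), array([ 60.2, 105.9]), np.float64(55.9)]
mat [(0.92, [array([443.8,   5.8]), array([241.8, 169.8]), np.float64(87.6)])]
```

All four cards are home: tops at 96 mm, evenly pitched. The scoop needs tipping, but the moves allow only a turn about z. So I'll hold the handle firmly at its rear end, carry the scoop over the funnel, then ease the grip so it swings nose-down about the jaws. First I go over the handle and measure again.

apply_moves(commands=[-1, -1, 0, 0.655, -1, -1, 0, 0.655, -1, -1, 0, 0.655, -1, -1, 0, 0.655, -1, -1, 0, 0.655, -1, -1, 0, 0.655, -1, -1, 0, 0.655, -1, -1, 0, 0.655, -1, -1, 0, 0.655, -1, -1, 0, 0.655, -1, -1, 0, 0.655])

```text
t: 33.83
ee_pos: [0.4159, 0.0839, 0.2207]
ee_rot: [-0.948, -2.995, -0.002]
wrist_force: [0.3, 0.8, -1.0]
finger_gap: 0.024
```

```bash
cat >> h.py <<'E'
def scoop(cam="wrist"):
    d=im(cam); P=cloud(d)
    b=(P[...,0]>.33)&(P[...,0]<.56)&(P[...,1]>-.13)&(P[...,1]<.13)
    for n,a,z in(("handle",.07,.1),("scoop",.028,.1)):
        m=b&(P[...,2]>a)&(P[...,2]<z); k,l,s,c=cv2.connectedComponentsWithStats(m.astype(np.uint8)); i=1+np.argmax(s[1:,4])
        q=P[l==i]; print(n,[np.round(x,1) for x in cv2.minAreaRect((q[:,:2]*1000).astype(np.float32))],q.mean(0).round(4),"ztop",np.percentile(q[:,2],97).round(4),len(q))
    return d,P
E
python3 - <<'E'
from h import *
o=st(); print(o["joints"].round(2)); d,P=scoop(); save("w4",d["frame"],1.2); scoop("top")
E
```

```text
t 33.83 tcp [0.4159 0.0839 0.2207] jaw yaw 54.88 z [ 0.     0.001 -1.   ] F [ 0.3  0.8 -1. ] gap 0.024
[ 0.28  0.57 -0.9   2.12  0.66  0.75 -0.09]
handle [array([418.8,  22.1]), array([12.2, 42.2]), np.float64(56.1)] [0.4164 0.0245 0.0825] ztop 0.0853 526
scoop [array([446.3,   3.1]), array([ 60.3, 109. ]), np.float64(55.9)] [0.4229 0.0195 0.0556] ztop 0.0849 1417
handle [array([449. ,   2.5]), array([11.8, 28.4]), np.float64(55.4)] [0.4489 0.0022 0.0833] ztop 0.0867 54
scoop [array([449. ,   2.5]), array([11.8, 28.4]), np.float64(55.4)] [0.4487 0.0022 0.083 ] ztop 0.0867 55
```

View pics/w4.png

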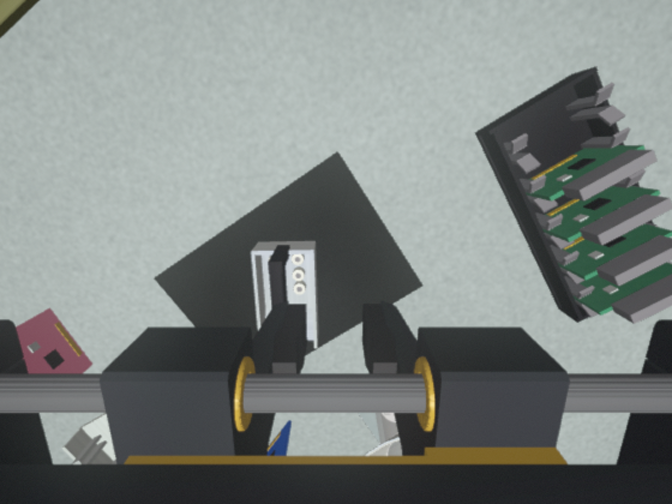

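Wrist view: the scoop is upside in the picture at (285,290) with its handle at (278,270); the spacers are visible. All in place, grip point about (0.4387, 0.0086), heading -34°. I take the handle 34 mm behind its grip point.

apply_moves(commands=[-0.05, -0.3, 0, 0.012, -0.05, -0.556, 0, 0.012, -0.05, -0.556, -0.2, 0.012, -0.05, -0.556, -0.5, 0.012, -0.05, -0.556, -0.8, 0.012, -0.05, -0.556, -0.9, 0.012, -0.05, -0.556, -0.9, 0.012, -0.05, -0.556, -0.9, 0.012])

```text
t: 34.6
ee_pos: [0.4103, 0.0278, 0.1308]
ee_rot: [-0.915, -3.005, 0.0]
wrist_force: [-0.2, -0.3, 0.5]
finger_gap: 0.024
```

Run:
```python
from h import *
st(); scoop()
```

```text
t 34.6 tcp [0.4103 0.0278 0.1308] jaw yaw 56.12 z [-0.001 -0.    -1.   ] F [-0.2 -0.3  0.5] gap 0.024
handle [array([430.3,  14.3]), array([11.7, 69.7]), np.float64(55.9)] [0.4274 0.0162 0.0836] ztop 0.0853 1483
scoop [array([430.2,  14.2]), array([60.1, 69.8]), np.float64(55.7)] [0.4212 0.0202 0.0661] ztop 0.0851 2464
```

apply_moves(commands=[0, 0, -0.2, 0, 0, 0, -0.4, 0, 0, 0, -0.55, 0, 0, 0, -0.61, 0, 0, 0, -0.61, 0, 0, 0, -0.61, 0])

```text
t: 35.15
ee_pos: [0.4111, 0.0278, 0.0706]
ee_rot: [0.915, 3.004, 0.002]
wrist_force: [0.2, -0.6, 0.5]
finger_gap: 0.0244
```

apply_moves(commands=[0, 0, 0, 0, 0, 0, 0, 0, 0, 0, 0, 0, 0, 0, 0, 0, 0, 0, 0, 0], claw=1, force=55)

```text
t: 35.57
ee_pos: [0.4106, 0.0271, 0.0704]
ee_rot: [0.916, 3.004, -0.0]
wrist_force: [-0.9, -0.9, 6.9]
finger_gap: 0.0091
```

apply_moves(commands=[0, 0, 0.03, 0, 0, 0, 0.06, 0, 0, 0, 0.1, 0, 0, 0, 0.15, 0, 0, 0, 0.15, 0, 0, 0, 0.15, 0, 0, 0, 0.15, 0])

```text
t: 36.15
ee_pos: [0.4102, 0.0275, 0.0848]
ee_rot: [-0.915, -3.005, -0.0]
wrist_force: [-0.7, 0.5, -1.3]
finger_gap: 0.0091
```

```bash
cat >> h.py <<'E'
def tilt():
    # slope of handle top along u, from wrist depth
    d=im("wrist"); P=cloud(d); t=readout.observe()["ee_pos"]; y,_=yaw(readout.observe()["ee_rot"])
    u=np.array([np.cos(np.radians(y-90)),np.sin(np.radians(y-90))]); n=np.array([-u[1],u[0]])
    r=P[...,:2]-t[:2]; a=r@u; b=r@n
    for nm,m in (("handle",(abs(b)<5e-3)&(a>-.02)&(a<.07)&(P[...,2]>t[2]-.06)&(P[...,2]<t[2]+.05)),):
        q=P[m]; print(nm,len(q))
        for lo in np.arange(-.02,.07,.01):
            k=(a[m]>=lo)&(a[m]<lo+.01)
            if k.sum()>5: print(round(lo+.005,3),np.percentile(q[k][:,2],[50,90]).round(4)-t[2].round(4))
    return d,P
E
python3 - <<'E'
from h import *
st(); d,P=tilt(); save("w5",d["frame"],1.0)
E
```

```text
t 36.15 tcp [0.4102 0.0275 0.0848] jaw yaw 56.11 z [-0.  0. -1.] F [-0.7  0.5 -1.3] gap 0.0091
handle 2140
-0.015 [-0.0081  0.0128]
-0.005 [0.014  0.0332]
0.005 [0.0135 0.0152]
0.015 [0.013  0.0137]
0.025 [0.0127 0.0135]
0.045 [0.012  0.0125]
0.055 [0.0115 0.0123]
```

View pics/w5.png

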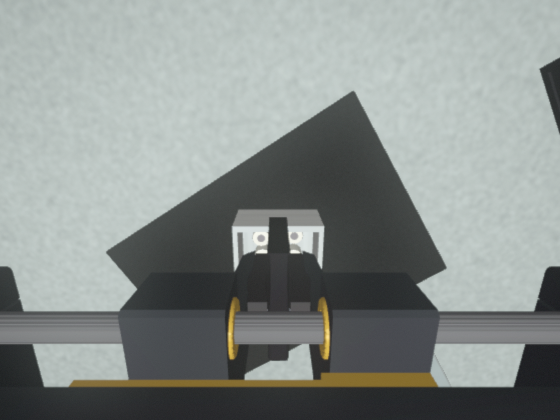

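The scoop hangs firmly with only about 2° sag, spacers still inside ((265,238), (293,238)). Carrying it to the funnel.

apply_moves(commands=[0, 0, 0.05, 0, 0, 0, 0.12, 0, 0, 0, 0.22, 0, 0, 0, 0.34, 0, 0, 0, 0.46, 0, 0, 0, 0.58, 0, 0, 0, 0.7, 0, 0, 0, 0.82, 0, 0, 0, 0.92, 0, 0, 0, 0.98, 0, 0, 0, 1, 0, 0, 0, 1, 0])

```text
t: 37.2
ee_pos: [0.4103, 0.0274, 0.1849]
ee_rot: [0.916, 3.005, 0.0]
wrist_force: [-0.1, 0.1, -1.2]
finger_gap: 0.0087
```

apply_moves(commands=[0.03, 0, 0.03, 0, 0.1, 0.01, 0.1, 0, 0.2, 0.02, 0.2, 0, 0.32, 0.03, 0.3, 0, 0.44, 0.05, 0.3, 0, 0.56, 0.06, 0.3, 0, 0.68, 0.07, 0.3, 0, 0.8, 0.08, 0.3, 0, 0.9, 0.1, 0.3, 0, 0.97, 0.11, 0.3, 0, 1, 0.11, 0.3, 0])

```text
t: 38.12
ee_pos: [0.511, 0.0388, 0.2143]
ee_rot: [-0.915, -3.005, -0.001]
wrist_force: [0.1, -0.5, -1.3]
finger_gap: 0.0086
```

apply_moves(commands=[0.03, 0, 0, 0, 0.1, 0.01, 0, 0, 0.2, 0.02, 0, 0, 0.32, 0.03, 0, 0, 0.44, 0.05, 0, 0, 0.56, 0.06, 0, 0, 0.68, 0.07, 0, 0, 0.8, 0.09, 0, 0, 0.88, 0.11, 0, 0, 0.92, 0.115, 0, 0, 0.92, 0.115, 0, 0, 0.92, 0.115, 0, 0])

```text
t: 39.12
ee_pos: [0.6017, 0.0498, 0.2146]
ee_rot: [-0.915, -3.005, 0.001]
wrist_force: [-0.7, -0.2, -2.1]
finger_gap: 0.0089
```

Run:
```python
from h import *
st(); d=im("scene"); P=cloud(d); save("s6",d["frame"][130:290,200:400],4)
for n in("scoop_grip","scoop_lip","jar"):
    for x in vision.look_for("scene",n)[:2]:
        r,c=x["at"][0]*420,x["at"][1]*560; print(n,round(x["p"],2),round(r),round(c),P[int(r),int(c)].round(3))
```

```text
t 39.12 tcp [0.6017 0.0498 0.2146] jaw yaw 56.13 z [-0.001 -0.    -1.   ] F [-0.7 -0.2 -2.1] gap 0.0089
scoop_grip 0.58 238 277 [0.627 0.025 0.152]
scoop_lip 0.77 240 276 [0.633 0.025 0.148]
jar 0.81 265 278 [0.62  0.03  0.019]
jar 0.74 291 371 [0.618 0.28  0.004]
```

View pics/s6.png

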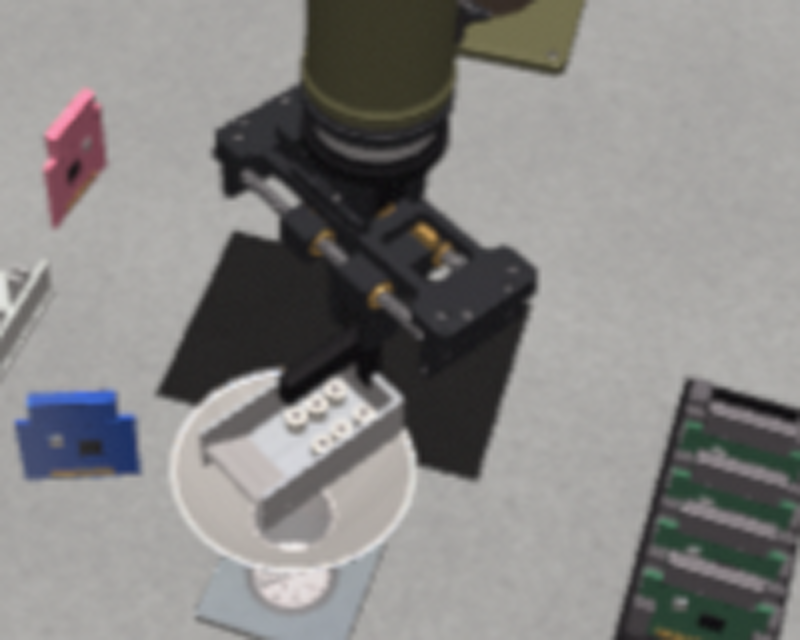

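The scoop is level over the funnel, all six spacers at their places. Easing the grip in steps.

apply_moves(commands=[0, 0, 0, 0, 0, 0, 0, 0, 0, 0, 0, 0], force=12)

```text
t: 39.57
ee_pos: [0.6022, 0.0499, 0.2149]
ee_rot: [0.915, 3.005, -0.0]
wrist_force: [-0.5, 0.6, -2.4]
finger_gap: 0.0115
```

Run:
```python
from h import *
st(); tilt()
```

```text
t 39.57 tcp [0.6022 0.0499 0.2149] jaw yaw 56.13 z [ 0. -0. -1.] F [-0.5  0.6 -2.4] gap 0.0115
handle 2039
-0.015 [-0.0092  0.0117]
-0.005 [0.0136 0.0145]
0.005 [0.0128 0.0136]
0.015 [0.0121 0.0128]
0.025 [0.0115 0.0123]
0.045 [0.0095 0.0102]
0.055 [0.0089 0.0096]
```

apply_moves(commands=[0, 0, 0, 0, 0, 0, 0, 0, 0, 0, 0, 0], force=7)

```text
t: 39.87
ee_pos: [0.6023, 0.05, 0.2148]
ee_rot: [0.915, 3.005, 0.0]
wrist_force: [-0.7, 0.5, -2.1]
finger_gap: 0.0113
```

Run:
```python
from h import *
st(); tilt()
```

```text
t 39.87 tcp [0.6023 0.05   0.2148] jaw yaw 56.12 z [ 0.  0. -1.] F [-0.7  0.5 -2.1] gap 0.0113
handle 2061
-0.015 [-0.0095  0.0116]
-0.005 [0.0137 0.0146]
0.005 [0.0123 0.0131]
0.015 [0.0111 0.0119]
0.025 [0.0099 0.0106]
0.055 [0.006  0.0067]
```

apply_moves(commands=[0, 0, 0, 0, 0, 0, 0, 0, 0, 0, 0, 0], force=4.5)

```text
t: 40.17
ee_pos: [0.6022, 0.0499, 0.2148]
ee_rot: [-0.915, -3.005, 0.0]
wrist_force: [0.0, -0.1, -1.1]
finger_gap: 0.0116
```

Run:
```python
from h import *
st(); tilt()
```

```text
t 40.17 tcp [0.6022 0.0499 0.2148] jaw yaw 56.12 z [-0.  0. -1.] F [ 0.  -0.1 -1.1] gap 0.0116
handle 1416
-0.015 [0.0083 0.0138]
-0.005 [0.0126 0.0151]
0.005 [0.005  0.0078]
0.015 [-0.0022  0.0006]
0.025 [-0.0093 -0.0068]
0.035 [-0.0166 -0.0141]
0.045 [-0.0224 -0.0204]
```

apply_moves(commands=[0, 0, 0, 0, 0, 0, 0, 0, 0, 0, 0, 0, 0, 0, 0, 0, 0, 0, 0, 0])

```text
t: 40.63
ee_pos: [0.6022, 0.05, 0.2148]
ee_rot: [-0.915, -3.005, -0.0]
wrist_force: [-0.9, -0.1, -1.5]
finger_gap: 0.0114
```

Run:
```python
from h import *
st(); tilt(); d=im("scene"); save("s7",d["frame"][130:290,200:400],4)
```

```text
t 40.63 tcp [0.6022 0.05   0.2148] jaw yaw 56.12 z [-0.  0. -1.] F [-0.9 -0.1 -1.5] gap 0.0114
handle 1439
-0.015 [0.0083 0.0137]
-0.005 [0.0128 0.0152]
0.005 [0.0053 0.0081]
0.015 [-0.0016  0.0011]
0.025 [-0.0085 -0.006 ]
0.035 [-0.0158 -0.0131]
0.045 [-0.0214 -0.0197]
```

View pics/s7.png

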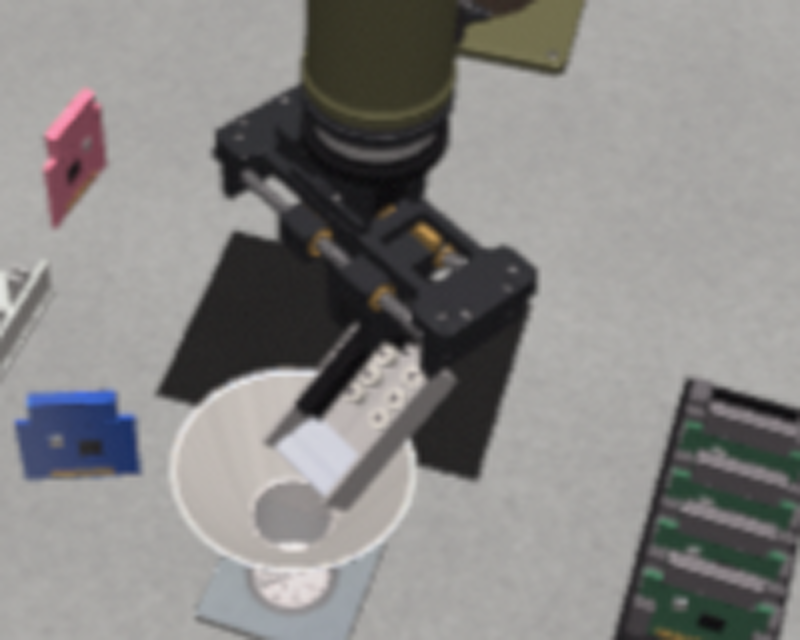

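The scoop swung to about 35° and stopped, the spacers still held by friction at (390,380) in the crop. It needs more tilt. I'll brace the lip on the far inner wall of the funnel and swing the hand over it in an arc.

apply_moves(commands=[0.05, -0.03, -0.03, 0, 0.1, -0.07, -0.07, 0, 0.16, -0.11, -0.11, 0, 0.22, -0.15, -0.15, 0, 0.265, -0.18, -0.18, 0, 0.265, -0.18, -0.18, 0], force=8)

```text
t: 41.23
ee_pos: [0.6305, 0.0341, 0.1982]
ee_rot: [0.916, 3.004, 0.008]
wrist_force: [-2.7, 3.4, 6.9]
finger_gap: 0.0116
```

apply_moves(commands=[0.07, -0.05, 0.04, 0, 0.145, -0.1, 0.075, 0, 0.2, -0.135, 0.095, 0, 0.25, -0.17, 0.11, 0, 0.32, -0.215, 0.12, 0, 0.38, -0.255, 0.125, 0, 0.38, -0.255, 0.125, 0])

```text
t: 41.82
ee_pos: [0.668, 0.0051, 0.2094]
ee_rot: [0.919, 3.003, -0.0]
wrist_force: [-1.3, -0.6, 0.5]
finger_gap: 0.0112
```

Run:
```python
from h import *
st(); tilt(); d=im("scene"); save("s8",d["frame"][130:290,200:400],4)
```

```text
t 41.82 tcp [0.668  0.0051 0.2094] jaw yaw 55.98 z [ 0.001 -0.    -1.   ] F [-1.3 -0.6  0.5] gap 0.0112
handle 847
-0.015 [0.0185 0.0212]
-0.005 [0.0149 0.0197]
0.005 [0.0014 0.0065]
0.015 [-0.0118 -0.007 ]
0.025 [-0.0252 -0.0205]
```

View pics/s8.png

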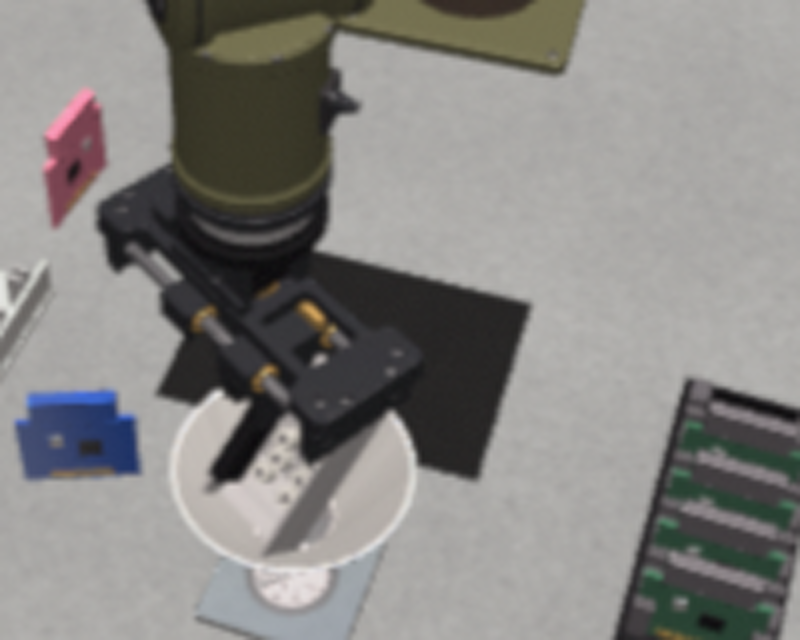

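Now about 53°, the spacers starting to slide. Continuing the arc.

apply_moves(commands=[0.07, -0.045, 0.01, 0, 0.14, -0.09, 0.01, 0, 0.21, -0.14, 0.01, 0, 0.28, -0.19, 0, 0, 0.35, -0.235, -0.01, 0, 0.4, -0.27, -0.02, 0, 0.4, -0.27, -0.02, 0])

```text
t: 42.5
ee_pos: [0.7076, -0.0219, 0.2065]
ee_rot: [0.918, 3.004, -0.001]
wrist_force: [-0.6, 0.3, -0.2]
finger_gap: 0.0112
```

Run:
```python
from h import *
st(); tilt(); d=im("scene"); save("s9",d["frame"][130:290,200:400],4)
```

```text
t 42.5 tcp [ 0.7076 -0.0219  0.2065] jaw yaw 56.01 z [ 0.    -0.001 -1.   ] F [-0.6  0.3 -0.2] gap 0.0112
handle 515
-0.015 [0.0214 0.0225]
-0.005 [0.0223 0.0232]
```

View pics/s9.png

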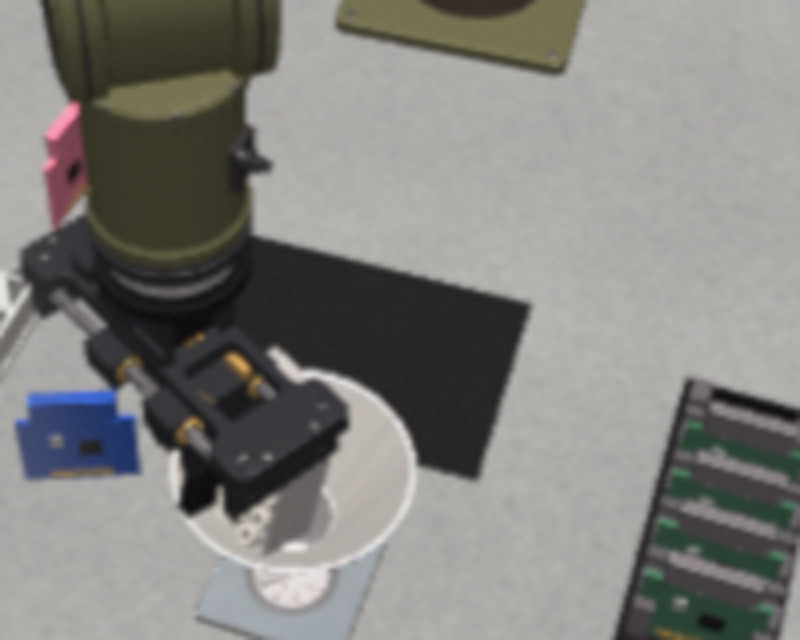

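Nearly vertical now (about 85°), with the spacers held between lip and wall at (255,530). I tighten the grip to keep the angle, then draw back and up so they fall clear.

apply_moves(commands=[0, 0, 0, 0, 0, 0, 0, 0, 0, 0, 0, 0], force=50)

```text
t: 42.85
ee_pos: [0.7062, -0.0202, 0.2071]
ee_rot: [-0.914, -3.005, 0.0]
wrist_force: [-0.6, 0.7, -1.2]
finger_gap: 0.0081
```

apply_moves(commands=[-0.05, 0.03, 0.03, 0, -0.12, 0.08, 0.07, 0, -0.2, 0.135, 0.1, 0, -0.28, 0.19, 0.13, 0, -0.37, 0.25, 0.15, 0, -0.37, 0.25, 0.15, 0, -0.37, 0.25, 0.15, 0, -0.37, 0.25, 0.15, 0])

```text
t: 43.52
ee_pos: [0.67, 0.004, 0.2225]
ee_rot: [0.916, 3.004, -0.001]
wrist_force: [0.7, -0.2, -1.8]
finger_gap: 0.007
```

Run:
```python
from h import *
st(); d=im("scene"); save("s10",d["frame"][170:290,220:370],5)
```

```text
t 43.52 tcp [0.67   0.004  0.2225] jaw yaw 56.1 z [ 0.001 -0.001 -1.   ] F [ 0.7 -0.2 -1.8] gap 0.007
```

View pics/s10.png

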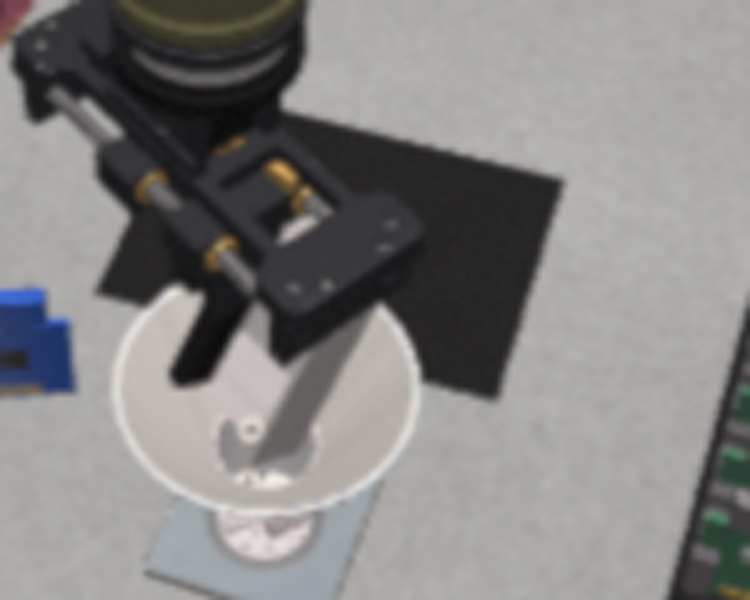

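apply_moves(commands=[0.1, -0.07, 0, 0, 0, 0, 0, 0, 0.1, -0.07, 0.05, 0, 0, 0, 0, 0, 0, 0, 0.1, 0, 0, 0, 0, 0, 0, 0, 0.1, 0, 0, 0, 0.3, 0, 0, 0, 0.6, 0, 0, 0, 0.8, 0, 0, 0, 0.8, 0, 0, 0, 0.8, 0])

```text
t: 44.57
ee_pos: [0.6704, 0.0045, 0.3035]
ee_rot: [0.915, 3.003, 0.002]
wrist_force: [0.0, 0.1, -2.2]
finger_gap: 0.0068
```

Run:
```python
from h import *
st(); d=im("scene"); save("s11",d["frame"][150:290,220:370],5); P=cloud(d)
for x in vision.look_for("scene","spacer0_mid")[:8]:
    r,c=x["at"][0]*420,x["at"][1]*560; print(round(x["p"],2),round(r),round(c),P[int(r),int(c)].round(3))
```

```text
t 44.57 tcp [0.6704 0.0045 0.3035] jaw yaw 56.09 z [ 0.002  0.    -1.   ] F [ 0.   0.1 -2.2] gap 0.0068
```

View pics/s11.png

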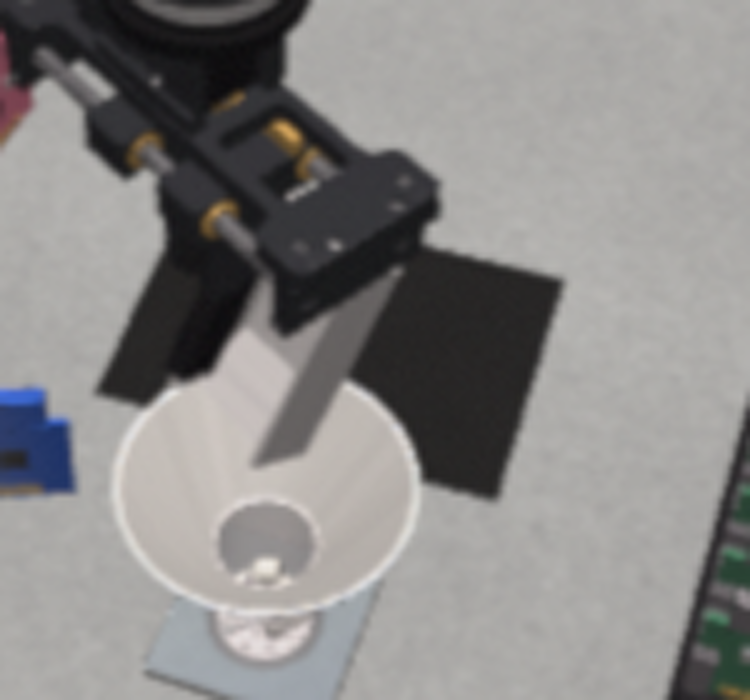

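The scoop is empty, nothing is left in the funnel, and the white spacers show in the jar at (265,570) and (265,630). Carrying the scoop back over the mat, easing the grip there so it swings back, then laying it down.

apply_moves(commands=[-0.2, 0, 0, 0, -0.5, 0, 0, 0, -0.8, 0, 0, 0, -1, -0.05, 0, 0])

```text
t: 45.0
ee_pos: [0.566, 0.0001, 0.3006]
ee_rot: [-0.91, -3.002, 0.002]
wrist_force: [-0.2, 0.1, -0.9]
finger_gap: 0.0058
```

apply_moves(commands=[-0.3, 0, 0, 0, -0.6, 0, -0.1, 0, -0.9, -0.05, -0.3, 0, -1, -0.05, -0.6, 0, -1, -0.05, -0.9, 0, -1, -0.05, -1, 0, -1, -0.05, -1, 0])

```text
t: 45.58
ee_pos: [0.4678, -0.0063, 0.1999]
ee_rot: [-0.913, -3.0, 0.004]
wrist_force: [1.1, -0.3, -0.9]
finger_gap: 0.0061
```

apply_moves(commands=[-0.1, 0, -0.1, 0, -0.1, 0, -0.3, 0, -0.1, 0, -0.4, 0, -0.1, 0, -0.4, 0, -0.1, 0, -0.4, 0])

```text
t: 46.0
ee_pos: [0.4608, -0.0051, 0.1629]
ee_rot: [0.915, 3.005, 0.001]
wrist_force: [0.9, -0.5, -0.7]
finger_gap: 0.0064
```

apply_moves(commands=[0, 0, 0, 0, 0, 0, 0, 0, 0, 0, 0, 0, 0, 0, 0, 0, 0, 0, 0, 0, 0, 0, 0, 0], force=4.5)

```text
t: 46.5
ee_pos: [0.4598, -0.0055, 0.1625]
ee_rot: [0.916, 3.005, 0.0]
wrist_force: [-0.1, 0.5, -0.4]
finger_gap: 0.011
```

Run:
```python
from h import *
st(); d,P=tilt(); d=im("top"); P=cloud(d)
m=(P[...,0]>.52)&(P[...,0]<.77)&(P[...,1]>-.1)&(P[...,1]<.15)
r=np.hypot(P[...,0]-.6437,P[...,1]-.0222)
q=P[m&(r<.022)]; print("jar mouth z",np.percentile(q[:,2],[5,50,95]).round(3),len(q))
```

```text
t 46.5 tcp [ 0.4598 -0.0055  0.1625] jaw yaw 56.11 z [ 0.  0. -1.] F [-0.1  0.5 -0.4] gap 0.011
handle 1145
-0.015 [0.0174 0.0196]
-0.005 [0.0126 0.0156]
0.005 [0.0044 0.0073]
0.015 [-0.0033 -0.0005]
0.025 [-0.0115 -0.0087]
0.035 [-0.0193 -0.0166]
jar mouth z [0.004 0.01  0.031] 123
```

apply_moves(commands=[0, 0, -0.15, 0, 0, 0, -0.3, 0, 0, 0, -0.45, 0, 0, 0, -0.55, 0, 0, 0, -0.62, 0, 0, 0, -0.65, 0, 0, 0, -0.65, 0], force=6)

```text
t: 47.18
ee_pos: [0.4592, -0.0045, 0.0973]
ee_rot: [-0.913, -3.005, -0.001]
wrist_force: [-1.2, 1.4, 3.5]
finger_gap: 0.0119
```

apply_moves(commands=[-0.06, 0.04, -0.02, 0, -0.12, 0.08, -0.045, 0, -0.19, 0.125, -0.07, 0, -0.25, 0.17, -0.1, 0, -0.31, 0.21, -0.14, 0, -0.38, 0.255, -0.18, 0, -0.43, 0.29, -0.22, 0, -0.47, 0.315, -0.245, 0, -0.49, 0.33, -0.26, 0, -0.49, 0.33, -0.26, 0])

```text
t: 48.02
ee_pos: [0.4105, 0.028, 0.0712]
ee_rot: [-0.913, -3.006, -0.0]
wrist_force: [-0.4, 0.4, 0.5]
finger_gap: 0.012
```

Run:
```python
from h import *
st(); tilt()
```

```text
t 48.02 tcp [0.4105 0.028  0.0712] jaw yaw 56.19 z [-0.  0. -1.] F [-0.4  0.4  0.5] gap 0.012
handle 1397
-0.015 [0.0176 0.0183]
-0.005 [0.017  0.0177]
0.005 [0.0165 0.0171]
0.015 [0.0159 0.0166]
0.025 [0.0156 0.0164]
```

apply_moves(commands=[0, 0, -0.01, 0, 0, 0, -0.025, 0, 0, 0, -0.025, 0])

```text
t: 48.32
ee_pos: [0.4108, 0.0277, 0.0688]
ee_rot: [-0.915, -3.005, -0.001]
wrist_force: [-1.4, 1.8, 1.7]
finger_gap: 0.0114
```

apply_moves(commands=[0, 0, 0, 0, 0, 0, 0, 0, 0, 0, 0, 0, 0, 0, 0, 0, 0, 0, 0, 0], claw=0.45)

```text
t: 48.73
ee_pos: [0.4109, 0.0273, 0.0688]
ee_rot: [0.916, 3.005, -0.0]
wrist_force: [0.3, -0.2, -0.4]
finger_gap: 0.0244
```

apply_moves(commands=[0, 0, 0.2, 0, 0, 0, 0.5, 0, 0, 0, 0.9, 0, 0, 0, 1, 0, 0, 0, 1, 0])

```text
t: 49.15
ee_pos: [0.4124, 0.0278, 0.1712]
ee_rot: [0.916, 3.0, 0.004]
wrist_force: [0.6, 0.1, 0.6]
finger_gap: 0.0243
```

apply_moves(commands=[-0.3, 0.3, 0.1, 0, -0.3, 0.7, 0.2, 0, -0.3, 1, 0.3, 0, -0.3, 1, 0.3, 0, -0.3, 1, 0.3, 0])

```text
t: 49.57
ee_pos: [0.3807, 0.1289, 0.1985]
ee_rot: [0.91, 3.007, 0.001]
wrist_force: [0.3, -0.3, -0.2]
finger_gap: 0.0241
```

apply_moves(commands=[0, 0.3, 0.1, 0, 0, 0.7, 0.2, 0, 0, 1, 0.3, 0, 0, 1, 0.3, 0, 0, 1, 0.3, 0])

```text
t: 49.98
ee_pos: [0.3808, 0.2272, 0.228]
ee_rot: [-0.914, -3.006, 0.002]
wrist_force: [0.2, -1.2, -0.4]
finger_gap: 0.0242
```

Run:
```python
from h import *
st(); d,P=scoop("top")
L=vision.silhouettes("top","mat"); print("mat",[np.round(x,1) for x in cv2.minAreaRect((P[L[0]["region"]&np.isfinite(P[...,0])][:,:2]*1000).astype(np.float32))])
for n in("meter","spool","spacer0_mid"):
    for x in vision.look_for("top",n)[:7]:
        r,c=x["at"][0]*420,x["at"][1]*560; print(n,round(x["p"],2),round(r),round(c),P[int(r),int(c)].round(3))
a=d["frame"][100:240,220:330]; b=cv2.resize(d["frame"][100:260,120:480],None,fx=1,fy=1)
save("f12",cv2.resize(d["frame"],None,fx=1.42,fy=1.42))
save("f13",np.hstack([cv2.resize(d["frame"][115:170,235:290],(400,400),interpolation=cv2.INTER_CUBIC),cv2.resize(d["frame"][190:260,240:310],(400,400),interpolation=cv2.INTER_CUBIC)]))
```

```text
t 49.98 tcp [0.3808 0.2272 0.228 ] jaw yaw 56.17 z [-0.001 -0.001 -1.   ] F [ 0.2 -1.2 -0.4] gap 0.0242
handle [array([415.8,  26. ]), array([12.2, 69. ]), np.float64(56.2)] [0.4154 0.0258 0.0834] ztop 0.0876 130
scoop [array([432. ,  15.2]), array([ 60.1, 107.9]), np.float64(56.3)] [0.4203 0.0229 0.0604] ztop 0.087 264
mat [array([442. ,   4.9]), array([243.3, 171.9]), np.float64(88.4)]
meter 0.91 306 116 [0.216 0.426 0.032]
spool 0.87 276 412 [ 0.304 -0.376  0.045]
spool 0.74 225 280 [ 0.438 -0.022  0.036]
spacer0_mid 0.74 307 121 [0.211 0.41  0.032]
```

View pics/f12.png

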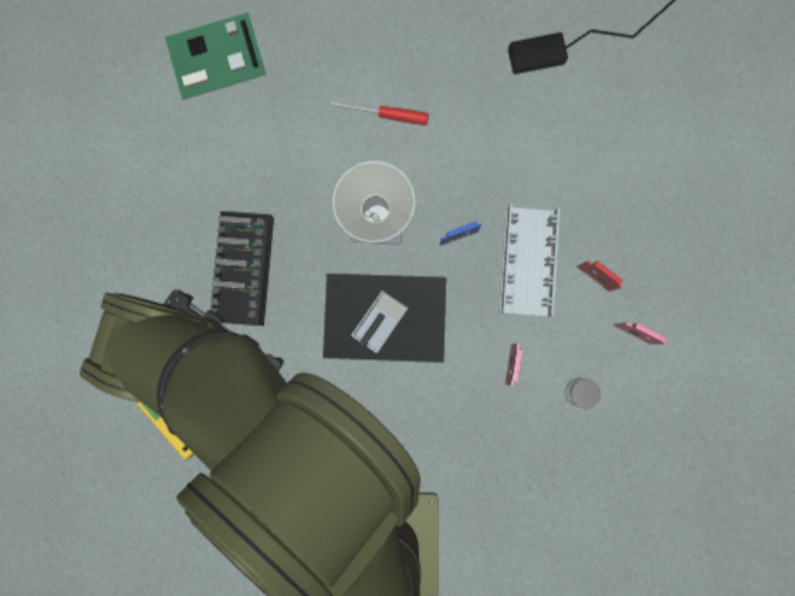

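View pics/f13.png

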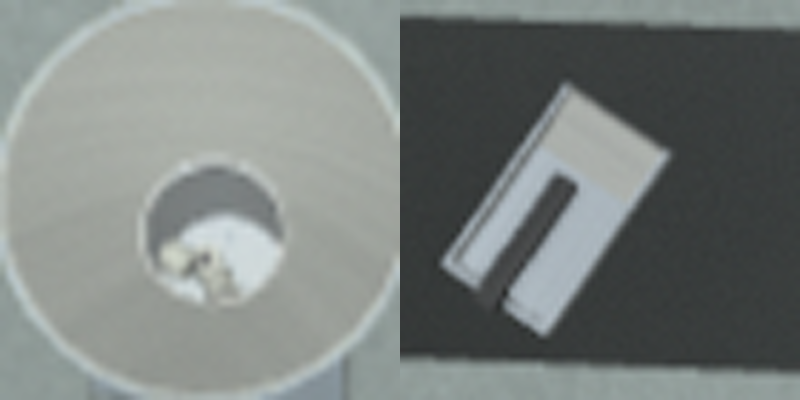

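Run:
```python
from h import *
cards(); d=im("scene"); f=d["frame"]
r=lambda a,w,h: cv2.resize(a,(w,h),interpolation=cv2.INTER_CUBIC)
top=np.hstack([r(f[240:300,245:305],400,400),r(f[180:240,260:320],400,400)])
save("f14",np.vstack([top,r(f[130:310,100:460],400*1,200)[:, :].repeat(1,0) if 0 else np.hstack([r(f[130:310,100:460],400,200),r(im("wrist")["frame"],400,200)])]))
```

```text
[0.4925 0.2905 0.0899] [0.0936 0.0959] [array([494.8, 290.1]), array([57.9, 11.1]), np.float64(86.8)]
[0.533  0.3089 0.0823] [0.0815 0.0919] [array([533.1, 310.8]), array([10.3,  1.3]), np.float64(87.6)]
```

View pics/f14.png

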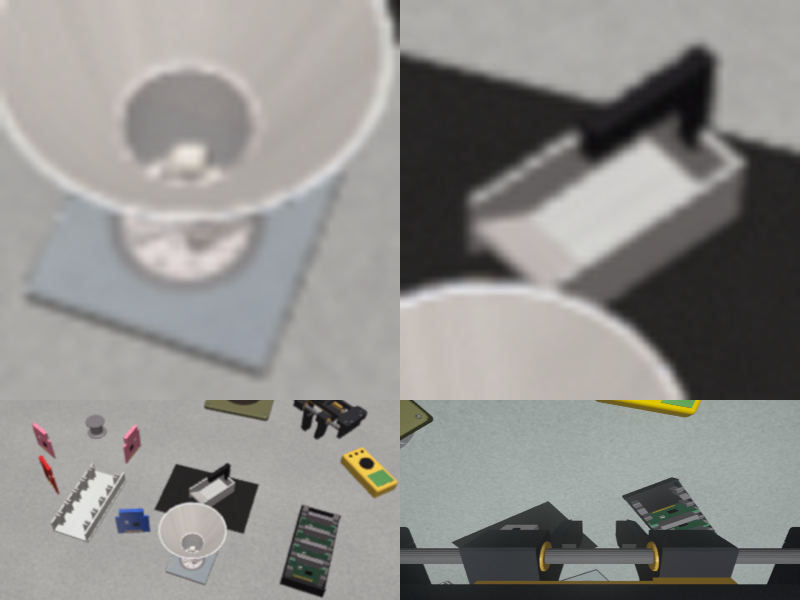

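```bash
python3 -c "
from h import *
scoop('top'); st(); print(hand_in())"
```

```text
handle [array([415.8,  26. ]), array([12.2, 68.8]), np.float64(56.0)] [0.4154 0.0258 0.0832] ztop 0.0871 130
scoop [array([432. ,  15.2]), array([ 60.3, 107.8]), np.float64(56.2)] [0.4199 0.023  0.0606] ztop 0.0865 263
t 50.43 tcp [0.3808 0.2267 0.2286] jaw yaw 56.06 z [-0.    -0.001 -1.   ] F [-0.2  0.4  0.6] gap 0.024
the job is handed in; nothing more can be done
None
```

I moved all four green cards from the rack into carrier slots 2 to 5, poured the spacers into the jar, and set the empty scoop back on the mat. The job was handed in at about 50 s, and no verdict is reported.

**How the scoop was tipped:** The moves only allow a turn about the vertical. I held the handle firmly at its rear end and eased the grip over the funnel so the scoop swung nose-down to about 35°. I then braced its lip on the funnel's far wall to bring it to about 85°.

**Last checks:**
- **Cards:** the tops stand at about 96 mm, the fully-home height, and lie in line with the slots. That was measured right after the fourth card; a last look before handing in could only measure the first of them again.
- **Scoop:** it stands level and empty, with its grip point inside the mat and about 2 cm from the mat's centre. The gripper is open and clear of everything.
- **Spacers:** none were seen in the scoop, in the funnel or on the bench. I could not count all six through the jar's mouth. The depth readings inside it reach about 31 mm, well under the 70 mm limit.
- **Bystanders:** the spool reads where it was at the start. The arm partly hid the multimeter in the last top view, so its position could not be re-measured precisely. It was never approached.
- **False reports:** the trained networks marked a "spacer" on the multimeter and a second "spool" on the scoop. Both contradict the pictures, so I ignored them.

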